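Load and latch the bearing cassettes in the bench washer and shut its lid

ROBOT

A 6-joint arm with a two-finger parallel gripper is mounted at the origin on the work surface. World frame = base frame: x ahead of the robot, y to its left, z up, the work surface at z = 0. Lengths are in m, angles in rad, forces in N, time in s.
With the tool pointing down it reaches from about 0.35 to 0.85 m from the base axis. Payload 8.1 kg.
Tool frame: the origin (TCP) lies between the finger pads; the fingertips stand 8 mm ahead of it and the grasp point (between the pads) lies 11 mm behind it (robot.tip_reach is the y of the fingertips in the tool frame, in m); y points along the fingers, z is the direction in which the jaws open and shut, and the axes are right-handed (so a half turn about y gives the same grasp; the last joint's range is limited). The gripper opens to 93 mm and grips with 3 to 60 N. Pads are 15 mm wide; open, the fingers measure 128 mm over their backs; the gripper's body (75 mm by 188 mm) begins 65 mm behind the grasp point.
Start: joints at [1.174, 0.13, 1.488, -0, 1.523, -0.085], TCP at [0.184, 0.571, 0.195] pointing down, gripper open.
Joint ranges: [-2.96, 2.96], [-0.89, 2.26], [0.02, 2.5], [-1.34, 4.48], [0, 2.73], [-2.66, 2.66]. Speed limits (rad/s): [2.39, 2.39, 2.79, 3.14, 3.14, 3.14].

INTERFACE

Orientations are given as a rotation vector (axis times angle).
In Python, from plant import robot gives the robot as it stands.
- The arm moves only by the tool carry_out, never from a script. Its argument "increments" is a list of rows, each an object with "linear": the shift along the tool's x, y, z in m, a list of three; "yaw": the turn about the tool's y in rad. A call has 1 to 5 rows; each row is the pose to reach, as a shift and turn from the pose measured when the call began, along the tool's axes at that moment; what a row does not reach only later rows make up. A row lasts 1/8 s, in which the tool goes at most 62.5 mm and 10.7 degrees, less where a joint would pass 70% of its speed; a pose out of reach is approached as far as the arm can. A call with a gripper value outside its range is refused whole. "gripper" is the opening, from 0 (shut) to 1 (fully open), set as the call begins (left out, the last holds). The fingers move at their own pace and stop on an object; "newtons" is the grip in N (left out, the last holds). Time passes only in rows, so rows that repeat a pose let the fingers close. It gives the time, the measured TCP pose, the force and the opening at its end, in the units of the state.
- robot.read_state(): the state, without advancing time (a new reading comes with each control period).
- robot.read_camera(name): name is "scene" or "top" or "wrist"; returns the picture (420x560x3 uint8, blue, green, red); there is no depth.
- robot.camera_params(name): a dict with "fov_y" (degrees; the focal length in pixels is half the picture's height over the tangent of half this angle, whatever the lens; pixels are square), "cx", "cy" (the principal point, pixels), "R" (3x3) and "t" (3): a world point X has camera coordinates R X + t. Camera axes: x right, y down, z forward; pixel columns grow to the right and rows downward; lengths in m; the calibration is good to about 2 mm. A picture is of the moment at which its call begins: read the wrist's pose just before it. camera_params takes no time and is no camera call; for the wrist camera it gives the pose at the moment of the call.
- robot.close_job(): hands the job in, once; it reports no verdict.
The state is a dict: "t": time; "q": joint angles; "dq": joint speeds; "joint_torque": joint torques, N m; "tool_pos": TCP position; "orientation": TCP orientation; "force": force on the tool from outside, world axes, zero at the start; "wrist_torque": the same for the moment, N m; "opening": finger opening in m.
Only numpy, scipy, OpenCV 4.12 (cv2) and the standard library are available. Lean on these libraries where they do the work, as an engineer would, in place of code of your own. Each camera call takes 0.05 s, during which the arm holds its last target.

TASK

Load the two bearing cassettes into the bench washer, the wide one in the wide slot and the narrow one in the narrow slot, carrying them upright and pressing each fully down until the spring latches at both its ends have snapped back over it. Then push the washer's lid shut until it clicks on its catch. Leave the sleeve, ring, bottle and bowl standing about on the bench where they are.

Things in the scene. Friction and masses are not known exactly. Their poses are not given: they have to be found in the camera images.
- wide_cassette_mid (a point): centre (half-way up) of the wide cassette, a steel wire box standing upright on the bench, two bearings in it: 52 thick (its y), 97 high overall, about 0.5 kg. Box 120 long (x), 62 high, in each end a window 22 wide, sill 38 high, for the latch; above is a handle bar 80 long (x), 16 wide (y), 14 high, bar centre 41.5 above this point, bar underside 21 above the box. Its two ends are alike.
- wide_slot_floor (a point): centre of the floor of the wide rack slot in the washer, where the wide cassette's underside rests (cassette centre 48.5 above it, cassette length along this x). Opening 124 by 57; corner guides rise 54 above this point and flare outwards to 66. A spring latch stands in the middle of each end, thumb tab reaching 100 above this point. Which slot is on which side of the washer changes.
- wide_latch_near (a joint): spring latch at the -x end of the wide slot, rad: 0 = sprung home, grows as the 16 wide blade tips away from the slot (max 0.32). Home, its nose hooks 5 over the window sill in the seated cassette's end, 2 above it; the nose slopes on top, 40 to 60 above the slot floor: a cassette pressed straight down (10 to 20 N, more than its weight) tips it about 0.16; it snaps back once the cassette is on the floor.
- wide_latch_far (a joint): spring latch at the +x end of the wide slot, rad: 0 = sprung home, grows as the 16 wide blade tips away from the slot (max 0.32). Home, its nose hooks 5 over the window sill in the seated cassette's end, 2 above it; the nose slopes on top, 40 to 60 above the slot floor: a cassette pressed straight down (10 to 20 N, more than its weight) tips it about 0.16; it snaps back once the cassette is on the floor.
- narrow_cassette_mid (a point): centre (half-way up) of the narrow cassette, a steel wire box standing upright on the bench, two bearings in it: 34 thick (its y), 97 high overall, about 0.36 kg. Box 120 long (x), 62 high, in each end a window 22 wide, sill 38 high, for the latch; above is a handle bar 80 long (x), 16 wide (y), 14 high, bar centre 41.5 above this point, bar underside 21 above the box. Its two ends are alike.
- narrow_slot_floor (a point): centre of the floor of the narrow rack slot in the washer, where the narrow cassette's underside rests (cassette centre 48.5 above it, cassette length along this x). Opening 124 by 39; corner guides rise 54 above this point and flare outwards to 66. A spring latch stands in the middle of each end, thumb tab reaching 100 above this point. Which slot is on which side of the washer changes.
- narrow_latch_near (a joint): spring latch at the -x end of the narrow slot, rad: 0 = sprung home, grows as the 16 wide blade tips away from the slot (max 0.32). Home, its nose hooks 5 over the window sill in the seated cassette's end, 2 above it; the nose slopes on top, 40 to 60 above the slot floor: a cassette pressed straight down (10 to 20 N, more than its weight) tips it about 0.16; it snaps back once the cassette is on the floor.
- narrow_latch_far (a joint): spring latch at the +x end of the narrow slot, rad: 0 = sprung home, grows as the 16 wide blade tips away from the slot (max 0.32). Home, its nose hooks 5 over the window sill in the seated cassette's end, 2 above it; the nose slopes on top, 40 to 60 above the slot floor: a cassette pressed straight down (10 to 20 N, more than its weight) tips it about 0.16; it snaps back once the cassette is on the floor.
- washer: bench bearing washer, fixed: open steel chamber with the two slots side by side along its y (44 either side of its middle). Origin on the bench under the middle of the chamber; chamber inside x -105 to +105, y -100 to +100; walls 8 thick, rim 118 high; pump housing 112 high behind it to x +203.
- lid (a joint): washer lid angle, rad: 0 = flat shut, grows as it opens to 2.0; starts open, leaning outwards. A friction hinge (0.7 N m) holds it at any angle. Near 0.05 rad its strike meets a spring roller catch in the rim; pushed on with about 8 to 15 N near the free edge it snaps past and stays at 0.
- lid_hinge (a point): middle of the lid's hinge line on the washer's +y rim, 122 above the bench; axes are the washer's, the hinge line runs along x. Shut, the lid reaches from here to -y.
- lid_edge (a point): middle of the lid's free edge on its outer face. The lid is a steel frame with clear window, 222 along the hinge, 240 from hinge to free edge, 8 thick (this point is 240 along and 8 out from the hinge line), the edge overhangs the rim by 24. Its z axis points out of the outer face.
- sleeve: steel spindle sleeve standing on the bench, 66 in diameter, 220 tall, 2.6 kg; origin at the centre of its foot; stands between the cassettes and the washer.
- spacer: steel spacer ring lying flat, 84 in diameter, 28 high; origin at the centre of its underside.
- bottle: white bottle, 64 in diameter, 180 tall; origin at the centre of its foot.
- tray: small steel bowl, 110 in diameter, 30 high; origin at the centre of its foot.
Things that resemble listed ones, but are neither listed nor needed, are in the scene too. Leave any red look-alike of the part that bears narrow_cassette_mid alone.

How it is judged:
By the outcome, as a careful person would: the job done as asked, in the order asked, and still so for the second after the job is handed in, with the robot touching nothing.
It also fails if it takes over 69 s, if anything falls off the work surface, if the arm or the gripper's body presses on something with over 40 N, if the wrist force passes 120 N, or if a joint passes its speed limit or range.

## Working session

There is one attempt and no reset: what is moved stays moved. The work goes in short steps, Python scripts to look and compute and a tool call to move; the robot and the scene stay as the last step left them, time stands still between calls to the robot, and variables do not carry over. Pictures are saved under pics/ and viewed, and the job is handed in when it is done.

Besides the shell and the picture viewer there is one more tool, called after "Call:" as name(argument=value, ...) on one line, values as JSON. carry_out: Moves the arm, as the interface text tells. Its arguments: {"type":"object","properties":{"increments":{"type":"array","items":{"type":"object","properties":{"linear":{"type":"array","items":{"type":"number"}},"yaw":{"type":"number"}}}},"gripper":{"type":"number"},"newtons":{"type":"number"}},"required":["increments"]}

```bash
ls; mkdir -p pics
cat > h.py <<'E'
import numpy as np,cv2
from plant import robot
from scipy.spatial.transform import Rotation as Ro
E
python3 - <<'E'
from h import *
s=robot.read_state();print(s, robot.tip_reach)
for n in("scene","top","wrist"):
    p=robot.camera_params(n);print(n,p)
    cv2.imwrite(f"pics/{n}0.png",robot.read_camera(n))
E
```

```text
pics
{'t': 0.0, 'q': array([ 1.17357368e+00,  1.31157593e-01,  1.48928754e+00,  2.38724928e-05,
        1.52300737e+00, -8.54451357e-02]), 'dq': array([ 0.00148641,  0.00115999,  0.00254431,  0.0007047 , -0.00067687,
       -0.00019285]), 'joint_torque': array([ 2.16897155e-03, -5.59852874e+01, -4.91758204e+01,  7.69187207e-02,
        3.57300346e-02, -1.52395687e-04]), 'tool_pos': array([0.18380424, 0.57049928, 0.1935851 ]), 'orientation': array([-1.55871406,  0.24512013, -0.24438292]), 'force': array([-0.4590594 ,  0.60952509, -0.63733272]), 'wrist_torque': array([ 0.02292323, -0.01920224,  0.02141406]), 'opening': 0.09339032633143315} 0.008
scene {'fov_y': 43.06149840435657, 'cx': 279.59995642895797, 'cy': 191.37243295171976, 'R': array([[-0.56421637,  0.82562614, -0.0011708 ],
       [ 0.62890732,  0.42886305, -0.64849986],
       [-0.53491632, -0.36663057, -0.76121387]]), 't': array([ 0.30685097, -0.18171083,  1.70580988])}
top {'fov_y': 49.559223399311804, 'cx': 285.6933397041222, 'cy': 201.5789621155636, 'R': array([[ 0.02542998, -0.9994311 , -0.02215376],
       [-0.98262307, -0.02091417, -0.1844302 ],
       [ 0.18386195,  0.02645885, -0.9825959 ]]), 't': array([-0.06135705,  0.45185929,  1.03174925])}
wrist {'fov_y': 64.26924831239836, 'cx': 279.1807073581695, 'cy': 203.5807898650476, 'R': array([[ 0.30586237,  0.95207401, -0.00181226],
       [ 0.91688941, -0.29404523,  0.26990964],
       [ 0.25644107, -0.08421685, -0.96288395]]), 't': array([-0.59821431, -0.03227854,  0.39040223])}
```

View pics/scene0.png

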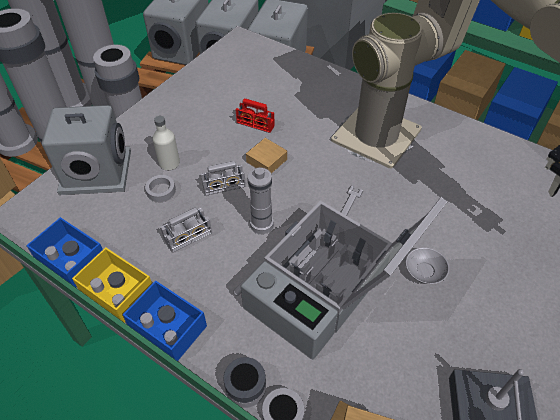

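View pics/top0.png

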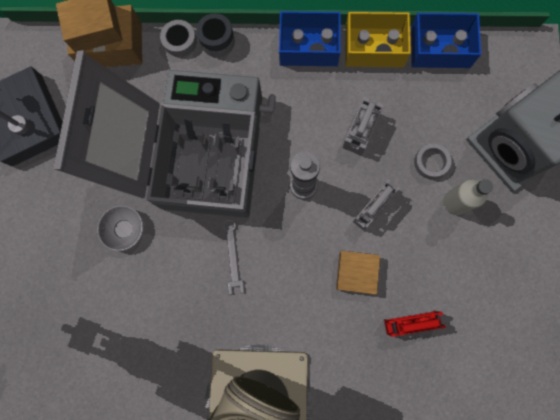

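View pics/wrist0.png

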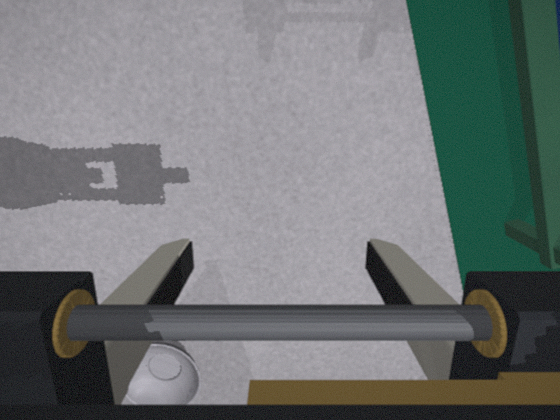

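The scene shows the washer at (320,270), with its lid leaning open. There are two grey cassettes at scene (185,228) and (222,180), and the red look-alike is at (255,115). In the top view the grey cassettes are at (363,125) and (377,206), the red one at (414,323), and the sleeve at (303,175). Next I'll take close crops.

Run:
```python
import cv2,numpy as np
t=cv2.imread("pics/top0.png");s=cv2.imread("pics/scene0.png")
a=cv2.resize(t[90:240,330:420],None,fx=4,fy=4,interpolation=cv2.INTER_CUBIC)
b=cv2.resize(s[150:260,150:250],None,fx=4,fy=4,interpolation=cv2.INTER_CUBIC)
c=np.zeros((600,780,3),np.uint8);c[:600,:360]=a;c[:440,370:770]=b
cv2.imwrite("pics/crop1.png",c)
cv2.imwrite("pics/crop2.png",cv2.resize(t[60:220,50:280],None,fx=3.4,fy=3.4,interpolation=cv2.INTER_CUBIC))
```

```text
(no output)
```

View pics/crop1.png

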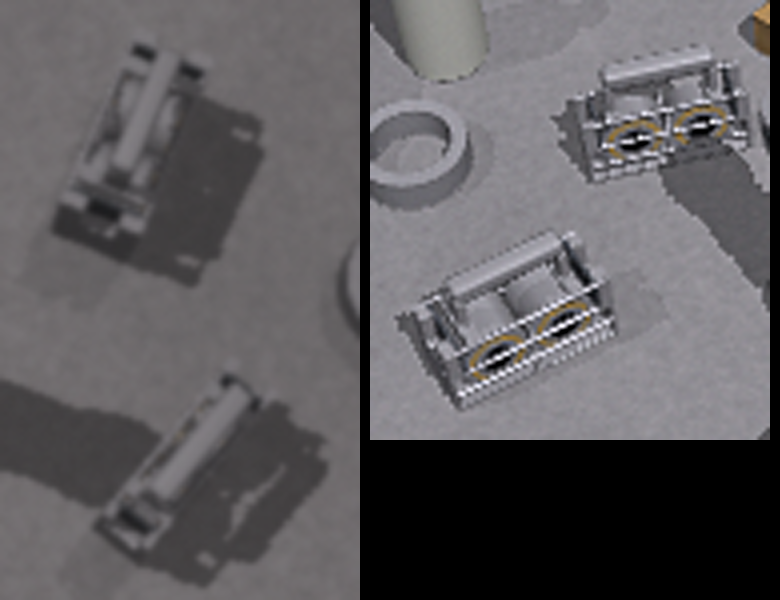

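View pics/crop2.png

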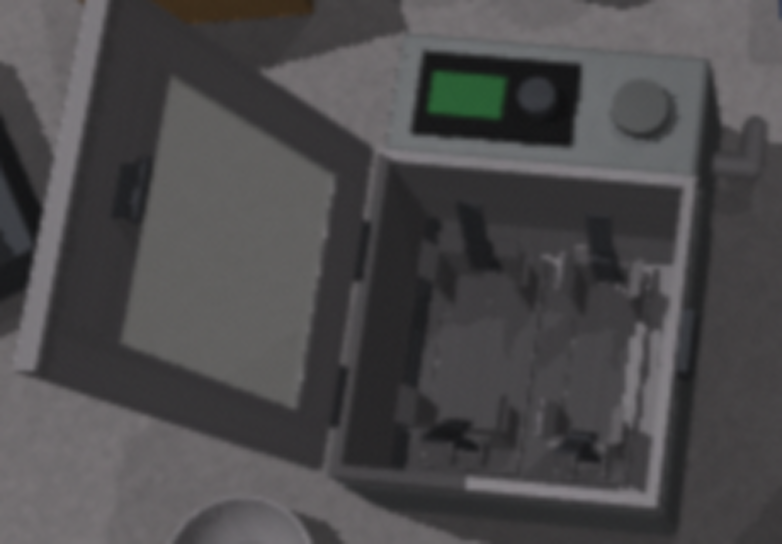

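The choices are:
- **Wide cassette:** top (363,125). It's visibly thicker.
- **Narrow cassette:** top (377,206). It's thin and grey.
- **Red look-alike:** top (414,323), to be left alone.

The crop confirms both picks. Next I'll compute rough positions.

```bash
cat >> h.py <<'E'
def ray(px,z,n=None,P=None):
    P=P or robot.camera_params(n); f=210/np.tan(np.radians(P["fov_y"])/2)
    R=P["R"];t=P["t"];c=-R.T@t
    d=R.T@np.array([(px[0]-P["cx"])/f,(px[1]-P["cy"])/f,1.])
    return c+d*(z-c[2])/d[2]
def proj(X,n=None,P=None):
    P=P or robot.camera_params(n); f=210/np.tan(np.radians(P["fov_y"])/2)
    c=P["R"]@np.asarray(X)+P["t"]; return np.array([P["cx"]+f*c[0]/c[2],P["cy"]+f*c[1]/c[2]])
def go(p,jaw=None):
    """tool increments to reach TCP p (world) with the jaw axis heading jaw (rad, mod pi)"""
    s=robot.read_state(); R=Ro.from_rotvec(s["orientation"]).as_matrix()
    d=R.T@(np.asarray(p)-s["tool_pos"])
    h=np.arctan2(R[1,2],R[0,2]); 
    out="lin %s |%.3f|"%(np.round(d,4),np.linalg.norm(d))
    if jaw is not None:
        dy=(jaw-h+np.pi/2)%np.pi-np.pi/2
        out+=" yaw %.3f (world %.3f)"%(-dy if R[2,1]<0 else dy,dy)
    print(out,"| pos",np.round(s["tool_pos"],4),"jaw %.3f"%h,"ydir",np.round(R[:,1],3),"q",np.round(s["q"],2),"t",round(s["t"],2),"F",np.round(s["force"],1),"op",round(s["opening"],4))
E
python3 - <<'E'
from h import *
c2=lambda u,v:(50+u/3.4,60+v/3.4)
for q in((330,470),(662,505),(695,178),(375,152)): print("rim",ray(c2(*q),.118,"top").round(3))
c1=lambda u,v:(330+u/4,90+v/4)
for q in((160,55),(122,172),(238,388),(170,492)): print("bar end",ray(c1(*q),.097,"top").round(3))
for n,px,z in(("sleeve",(305,160),.22),("spacer",(434,161),.028),("bottle",(484,187),.18),("tray",(121,230),.03),("red",(414,320),.09)):print(n,ray(px,z,"top").round(3))
for q in((18,368),(85,0)): print("lid edge at z .33",ray(c2(*q),.33,"top").round(3),ray(c2(*q),.28,"top").round(3))
go((0.3,0.3,0.3),0)
E
```

```text
rim [0.44  0.253 0.118]
rim [0.421 0.036 0.118]
rim [0.644 0.024 0.118]
rim [0.659 0.241 0.118]
bar end [ 0.678 -0.242  0.097]
bar end [ 0.606 -0.22   0.097]
bar end [ 0.481 -0.284  0.097]
bar end [ 0.421 -0.245  0.097]
sleeve [ 0.505 -0.092  0.22 ]
spacer [ 0.563 -0.406  0.028]
bottle [ 0.466 -0.458  0.18 ]
tray [0.378 0.339 0.03 ]
red [ 0.193 -0.332  0.09 ]
lid edge at z .33 [0.45  0.348 0.33 ] [0.463 0.376 0.28 ]
lid edge at z .33 [0.656 0.336 0.33 ] [0.682 0.363 0.28 ]
lin [ 0.1935 -0.1059 -0.2221] |0.313| yaw 1.259 (world -1.259) | pos [0.1839 0.5706 0.1938] jaw 1.259 ydir [-0.001 -0.001 -1.   ] q [ 1.17  0.13  1.49 -0.    1.52 -0.09] t 0.15 F [ 0.8 -0.8 -0.7] op 0.0931
```

Run:
```python
from h import *
go((0.25,0.40,0.42),1.517)
```

```text
lin [ 0.1153 -0.226  -0.1424] |0.291| yaw -0.258 (world 0.258) | pos [0.1839 0.5706 0.1938] jaw 1.259 ydir [-0.001 -0.001 -1.   ] q [ 1.17  0.13  1.49 -0.    1.52 -0.09] t 0.15 F [ 0.8 -0.8 -0.7] op 0.0931
```

Call:
carry_out(increments=[{"linear": [0.01,-0.06,-0.01],"yaw": -0.05},{"linear": [0.03,-0.12,-0.03],"yaw": -0.1},{"linear": [0.06,-0.165,-0.06],"yaw": -0.16},{"linear": [0.09,-0.2,-0.1],"yaw": -0.21},{"linear": [0.115,-0.226,-0.142],"yaw": -0.258}])

```text
t: 0.78
tool_pos: [0.2504, 0.3992, 0.4216]
orientation: [-1.571, 0.041, -0.041]
force: [-0.0, 0.2, 0.7]
opening: 0.0929
```

Run:
```python
from h import *
go((0.61,0.14,0.42),1.517)
```

```text
lin [ 0.3726  0.0019 -0.2401] |0.443| yaw 0.002 (world -0.002) | pos [0.2504 0.3992 0.4216] jaw 1.519 ydir [ 0. -0. -1.] q [ 0.9  -0.19  1.39 -0.    1.94 -0.62] t 0.78 F [-0.   0.2  0.7] op 0.0929
```

Call:
carry_out(increments=[{"linear": [0.05,0,-0.032]},{"linear": [0.1,0,-0.064]},{"linear": [0.15,0,-0.096]},{"linear": [0.2,0,-0.128]},{"linear": [0.25,0,-0.16]}])

```text
$.increments[0]: bad value
```

Call:
carry_out(increments=[{"linear": [0.05,0,-0.032]},{"linear": [0.1,0,-0.064]},{"linear": [0.122,0,-0.08]},{"linear": [0.122,0,-0.08]}])

```text
$.increments[0]: bad value
```

Run:
```python
from h import *
go((0.60,0.14,0.42),1.517)
import pickle
P=robot.camera_params("wrist");I=robot.read_camera("wrist");cv2.imwrite("pics/w1.png",I);pickle.dump(P,open("w1.pkl","wb"))
cv2.imwrite("pics/w1b.png",cv2.resize(I,None,fx=1.42,fy=1.42,interpolation=cv2.INTER_CUBIC))
```

```text
lin [ 0.3626  0.0019 -0.2406] |0.435| yaw 0.002 (world -0.002) | pos [0.2504 0.3992 0.4216] jaw 1.519 ydir [ 0. -0. -1.] q [ 0.9  -0.19  1.39 -0.    1.94 -0.62] t 0.78 F [-0.   0.2  0.7] op 0.0929
```

View pics/w1b.png

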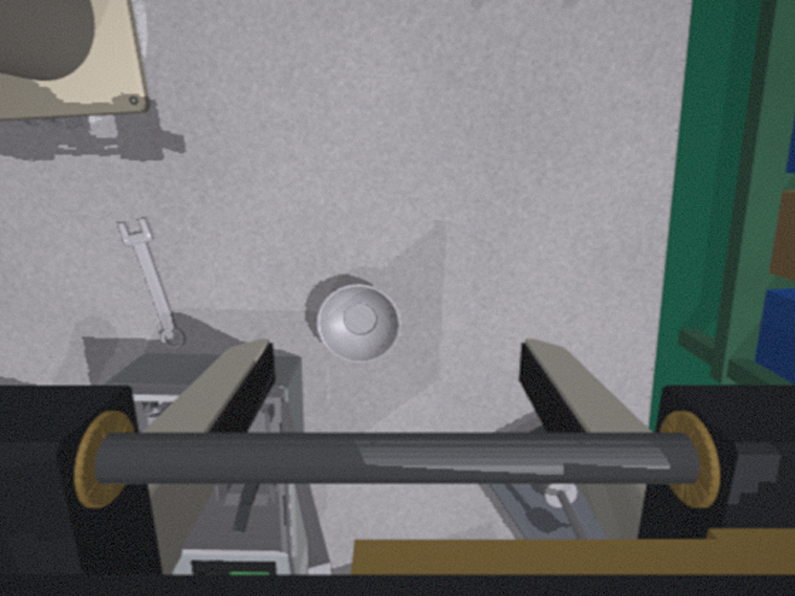

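The moves were refused because each row needs a yaw. This picture, taken from the old pose, shows the washer only at the lower left, so I'll move on.

Call:
carry_out(increments=[{"linear": [0.05,0,-0.032],"yaw": 0},{"linear": [0.1,0,-0.064],"yaw": 0},{"linear": [0.15,0,-0.096],"yaw": 0},{"linear": [0.2,0,-0.128],"yaw": 0},{"linear": [0.25,0,-0.16],"yaw": 0}])

```text
t: 1.45
tool_pos: [0.4945, 0.2216, 0.4271]
orientation: [-1.568, 0.037, -0.044]
force: [-0.3, 0.6, -0.5]
opening: 0.0931
```

Call:
carry_out(increments=[{"linear": [0.05,0,-0.032],"yaw": 0},{"linear": [0.1,0,-0.064],"yaw": 0},{"linear": [0.122,0,-0.08],"yaw": 0},{"linear": [0.122,0,-0.08],"yaw": 0}])

```text
t: 1.95
tool_pos: [0.6132, 0.1337, 0.4255]
orientation: [-1.569, 0.041, -0.045]
force: [-0.5, 0.6, 0.0]
opening: 0.0929
```

Run:
```python
from h import *
go((0.60,0.14,0.42),1.517)
import pickle
P=robot.camera_params("wrist");I=robot.read_camera("wrist");cv2.imwrite("pics/w1.png",I);pickle.dump(P,open("w1.pkl","wb"))
cv2.imwrite("pics/w1c.png",cv2.resize(I,None,fx=1.42,fy=1.42,interpolation=cv2.INTER_CUBIC))
```

```text
lin [-0.0135  0.0055  0.0056] |0.016| yaw -0.001 (world 0.001) | pos [0.6132 0.1337 0.4255] jaw 1.516 ydir [ 0.002  0.002 -1.   ] q [ 0.13  0.24  0.94  0.    1.95 -1.38] t 1.95 F [-0.5  0.6  0. ] op 0.0929
```

View pics/w1c.png

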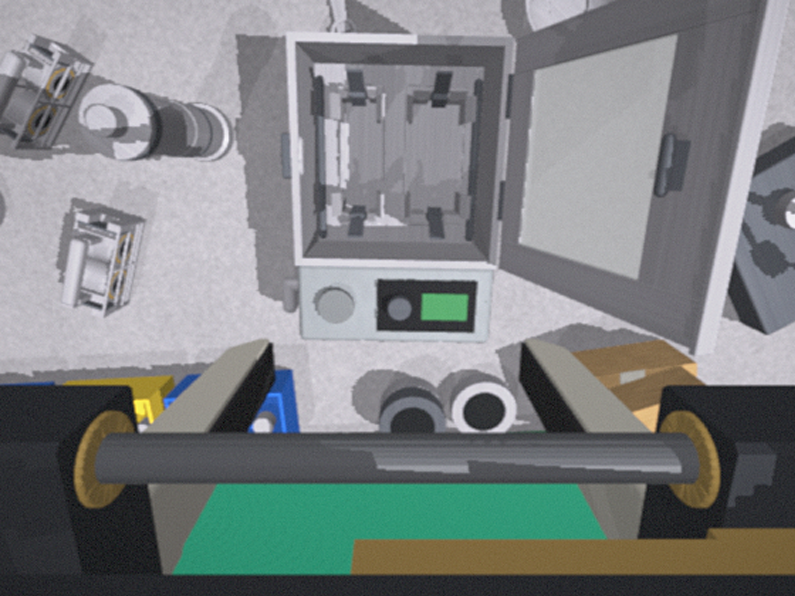

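The wrist view shows the whole washer, with the rim corners near (290,38), (513,38), (495,265) and (303,265). The slots run vertically in the image, and the lid is on the right (+y). I'll enlarge the chamber.

Run:
```python
from h import *
I=cv2.imread("pics/w1.png")
c=cv2.resize(I[15:195,195:370],None,fx=3.3,fy=3.3,interpolation=cv2.INTER_CUBIC);print(c.shape)
cv2.imwrite("pics/w1d.png",c)
```

```text
(594, 578, 3)
```

View pics/w1d.png

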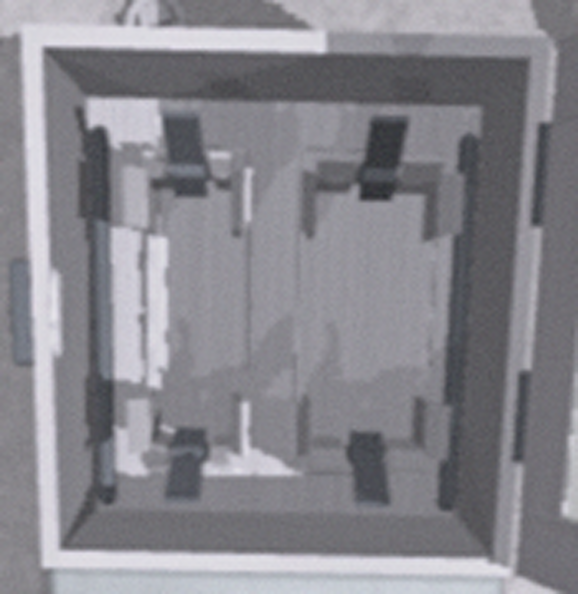

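Run:
```python
from h import *
import pickle
P=pickle.load(open("w1.pkl","rb"))
c=lambda q:(195+q[0]/3.3-.35,15+q[1]/3.3-.35)
out=[(22,32),(553,40),(512,573),(45,570)];inn=[(46,50),(530,57),(500,555),(62,550)]
# order: (-x,-y),(-x,+y),(+x,+y),(+x,-y)
src=[];dst=[]
for L,hx,hy in((out,.113,.108),(inn,.105,.100)):
    for q,(sx,sy) in zip(L,((-1,-1),(-1,1),(1,1),(1,-1))):
        w=ray(c(q),.118,P=P);print(w.round(4));dst.append(w[:2]);src.append((sx*hx,sy*hy))
src=np.array(src);dst=np.array(dst)
H=((dst-dst.mean(0)).T@src); th=np.arctan2(H[1,0]-H[0,1],H[0,0]+H[1,1])
R=np.array([[np.cos(th),-np.sin(th)],[np.sin(th),np.cos(th)]])
ce=dst.mean(0)-R@src.mean(0);print("washer",ce,th);print("res",(dst-(src@R.T+ce)).round(4))
Rw=R
# tab tops, near/far, height?
for n,q in(("nn",(182,116)),("nf",(183,501)),("wn",(388,116)),("wf",(372,502))):
    for z in (.1,.11,.12): print(n,z,(R.T@(ray(c(q),z,P=P)[:2]-ce)).round(4))
# lid edge
for q in((768,0),(705,352)):
    for z in(.3,.33,.35): print("lid",z,(R.T@(ray((q[0]/1.42,q[1]/1.42),z,P=P)[:2]-ce)).round(3))
```

```text
[0.423  0.0389 0.118 ]
[0.4374 0.2546 0.118 ]
[0.6598 0.2388 0.118 ]
[0.6467 0.0233 0.118 ]
[0.4301 0.0479 0.118 ]
[0.4432 0.2453 0.118 ]
[0.651  0.2332 0.118 ]
[0.6377 0.0322 0.118 ]
washer [0.54112333 0.13928123] -0.06690756186419444
res [[ 0.0018 -0.0002]
 [ 0.0018  0.    ]
 [-0.0013 -0.0007]
 [ 0.0001 -0.0007]
 [ 0.0004  0.0014]
 [ 0.0002 -0.0008]
 [-0.0016  0.0012]
 [-0.0015 -0.0003]]
nn 0.1 [-0.0834 -0.0448]
nn 0.11 [-0.0819 -0.044 ]
nn 0.12 [-0.0803 -0.0432]
nf 0.1 [ 0.0832 -0.0461]
nf 0.11 [ 0.0815 -0.0453]
nf 0.12 [ 0.0798 -0.0444]
wn 0.1 [-0.0846  0.0437]
wn 0.11 [-0.083   0.0428]
wn 0.12 [-0.0815  0.0419]
wf 0.1 [0.0825 0.0428]
wf 0.11 [0.0808 0.042 ]
wf 0.12 [0.0792 0.0411]
lid 0.3 [-0.094  0.215]
lid 0.33 [-0.085  0.195]
lid 0.35 [-0.08   0.181]
lid 0.3 [0.13  0.221]
lid 0.33 [0.117 0.2  ]
lid 0.35 [0.109 0.185]
```

The wide slot is on the hinge side (+y), and the narrow one is at -y. The washer is at (0.541, 0.139) with yaw -0.067. I'll go to look at the wide cassette.

Run:
```python
from h import *
go((0.70,-0.25,0.28),1.274)
```

```text
lin [ 0.1075  0.1458 -0.38  ] |0.421| yaw 0.244 (world -0.244) | pos [0.6124 0.1349 0.4264] jaw 1.518 ydir [ 0.003  0.002 -1.   ] q [ 0.13  0.24  0.95  0.    1.95 -1.38] t 2.0 F [ 0.2  0.3 -0.2] op 0.0927
```

Call:
carry_out(increments=[{"linear": [0.014,0.01,-0.055],"yaw": 0.04},{"linear": [0.028,0.025,-0.11],"yaw": 0.08},{"linear": [0.042,0.045,-0.165],"yaw": 0.12},{"linear": [0.056,0.065,-0.215],"yaw": 0.15},{"linear": [0.07,0.085,-0.265],"yaw": 0.18}])

```text
t: 2.62
tool_pos: [0.6684, -0.1331, 0.3412]
orientation: [-1.56, 0.179, -0.185]
force: [0.9, 0.4, -0.7]
opening: 0.0931
```

Call:
carry_out(increments=[{"linear": [0.02,0.03,-0.055],"yaw": 0.032},{"linear": [0.03,0.06,-0.105],"yaw": 0.064},{"linear": [0.03,0.06,-0.105],"yaw": 0.064}])

```text
t: 3.0
tool_pos: [0.6712, -0.244, 0.2765]
orientation: [-1.554, 0.238, -0.233]
force: [0.1, 1.1, -0.8]
opening: 0.0929
```

Run:
```python
from h import *
go((0.70,-0.25,0.28),1.274)
import pickle
P=robot.camera_params("wrist");I=robot.read_camera("wrist");cv2.imwrite("pics/w2.png",I);pickle.dump(P,open("w2.pkl","wb"))
cv2.imwrite("pics/w2b.png",cv2.resize(I,None,fx=1.42,fy=1.42,interpolation=cv2.INTER_CUBIC))
```

```text
lin [ 0.0293 -0.0036  0.0028] |0.030| yaw -0.004 (world 0.004) | pos [ 0.6712 -0.244   0.2765] jaw 1.270 ydir [-0.002  0.004 -1.   ] q [-0.42  0.44  0.97  0.    1.73 -1.69] t 3.0 F [ 0.1  1.1 -0.8] op 0.0929
```

View pics/w2b.png

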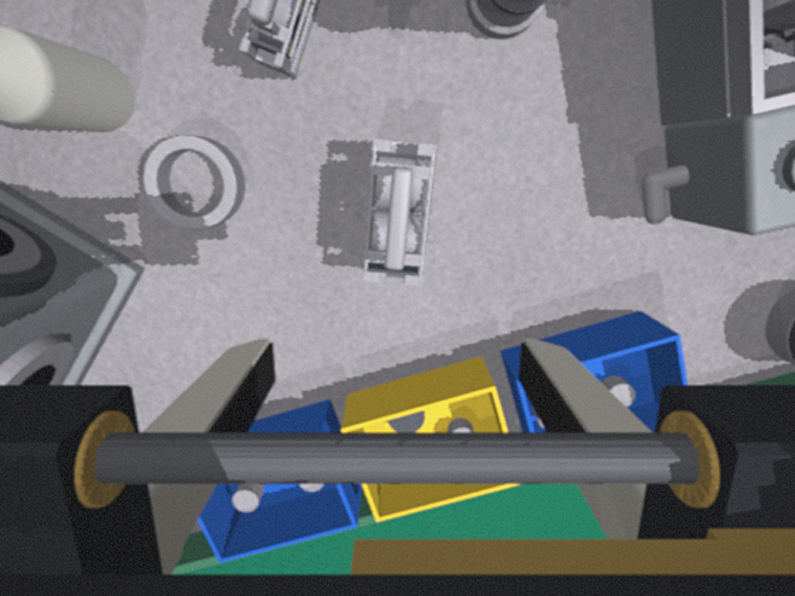

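The wide cassette is in mid-image, with its bar running from (403,168) to (396,268).

Run:
```python
from h import *
import pickle
P=pickle.load(open("w2.pkl","rb"))
I=cv2.imread("pics/w2.png")
cv2.imwrite("pics/w2d.png",cv2.resize(I[90:205,225:325],None,fx=5,fy=5,interpolation=cv2.INTER_CUBIC))
```

```text
(no output)
```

View pics/w2d.png

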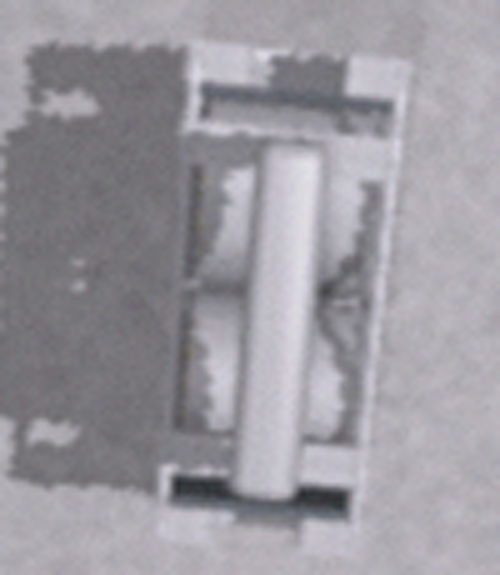

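Run:
```python
from h import *
import pickle
P=pickle.load(open("w2.pkl","rb"))
c=lambda q:(225+q[0]/5-.4,90+q[1]/5-.4)
a=ray(c((292,145)),.097,P=P);b=ray(c((266,497)),.097,P=P)
print(a,b,np.linalg.norm(b-a),(a+b)/2,np.arctan2(*(b-a)[1::-1]))
# box top corners z=.062
for q in((192,48),(408,62),(352,548),(160,530)):print(ray(c(q),.062,P=P).round(4))
go((*((a+b)/2)[:2],.15),np.arctan2(*(b-a)[1::-1])+np.pi/2)
```

```text
[ 0.60889563 -0.22077902  0.097     ] [ 0.68113203 -0.24899673  0.097     ] 0.07755215673713084 [ 0.64501383 -0.23488787  0.097     ] -0.3724028861242635
[ 0.5822 -0.2362  0.062 ]
[ 0.5999 -0.1894  0.062 ]
[ 0.7077 -0.2347  0.062 ]
[ 0.6891 -0.2792  0.062 ]
lin [-0.0282  0.1291 -0.0018] |0.132| yaw 0.074 (world -0.074) | pos [ 0.6724 -0.242   0.2791] jaw 1.273 ydir [ 0.001  0.004 -1.   ] q [-0.42  0.44  0.97  0.    1.73 -1.69] t 3.05 F [-0.8 -0.3  0.6] op 0.0926
```

Call:
carry_out(increments=[{"linear": [-0.01,0.05,-0.001],"yaw": 0.035},{"linear": [-0.024,0.1,-0.002],"yaw": 0.07},{"linear": [-0.0285,0.14,-0.0015],"yaw": 0.08},{"linear": [-0.0285,0.14,-0.0015],"yaw": 0.08}])

```text
t: 3.55
tool_pos: [0.643, -0.2311, 0.1365]
orientation: [-1.545, 0.298, -0.29]
force: [-0.1, -0.5, 0.4]
opening: 0.0932
```

Run:
```python
from h import *
go((0.645,-0.235,.082),-.38+np.pi/2)
I=robot.read_camera("wrist");cv2.imwrite("pics/w3.png",I)
```

```text
lin [ 0.0036  0.0545 -0.0032] |0.055| yaw 0.005 (world -0.005) | pos [ 0.643  -0.2311  0.1365] jaw 1.196 ydir [-0.004  0.007 -1.   ] q [-0.42  0.39  1.29  0.    1.47 -1.62] t 3.55 F [-0.1 -0.5  0.4] op 0.0932
```

View pics/w3.png

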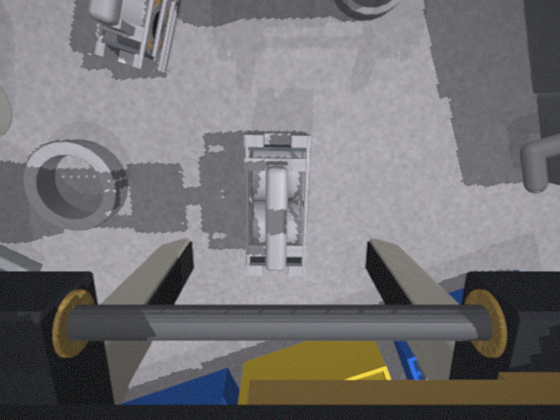

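Run:
```python
from h import *
print(proj((0.645,-0.235,.097),"wrist"), [ray((277,v),.097,"wrist").round(4) for v in(167,270)], ray((277,v:=220),.097,"wrist"))
s=robot.read_state();print(proj(s["tool_pos"]+[0,0,-.008],"wrist"))
```

```text
[276.71290382 217.64505872] [array([ 0.6104, -0.2211,  0.097 ]), array([ 0.6842, -0.2503,  0.097 ])] [ 0.64676298 -0.23547075  0.097     ]
[280.47941306 233.06252596]
```

Call:
carry_out(increments=[{"linear": [0.005,0.03,-0.003],"yaw": 0.003},{"linear": [0.005,0.0545,-0.003],"yaw": 0.003},{"linear": [0.005,0.0545,-0.003],"yaw": 0.003}])

```text
t: 3.98
tool_pos: [0.6492, -0.2359, 0.0866]
orientation: [-1.546, 0.296, -0.296]
force: [-0.5, 0.8, 0.2]
opening: 0.0932
```

Call:
carry_out(increments=[{"linear": [0,0,0],"yaw": 0},{"linear": [0,0,0],"yaw": 0},{"linear": [0,0,0],"yaw": 0},{"linear": [0,0,0],"yaw": 0}], gripper=0, newtons=40)

```text
t: 4.47
tool_pos: [0.6494, -0.2361, 0.0871]
orientation: [-1.546, 0.295, -0.296]
force: [0.5, -0.1, -0.4]
opening: 0.0577
```

Run:
```python
from h import *
go((0.645,-0.235,.082),-.38+np.pi/2)
I=robot.read_camera("wrist");cv2.imwrite("pics/w4.png",I)
```

```text
lin [-0.0045  0.0051 -0.0007] |0.007| yaw 0.003 (world -0.003) | pos [ 0.6494 -0.2361  0.0871] jaw 1.194 ydir [ 0.002  0.005 -1.   ] q [-0.43  0.44  1.32  0.    1.38 -1.62] t 4.47 F [ 0.5 -0.1 -0.4] op 0.0577
```

View pics/w4.png

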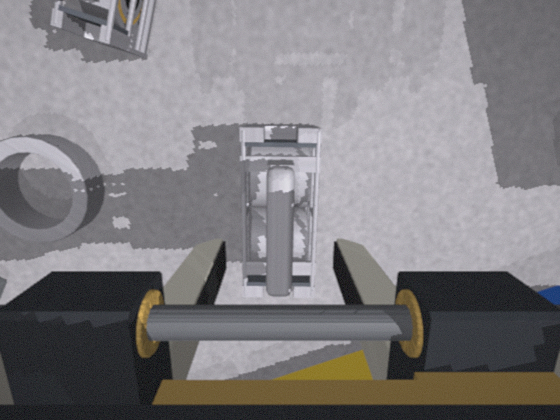

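Call:
carry_out(increments=[{"linear": [-0.0025,0.004,0],"yaw": 0},{"linear": [-0.0025,0.004,0],"yaw": 0},{"linear": [-0.0025,0.004,0],"yaw": 0},{"linear": [-0.0025,0.004,0],"yaw": 0},{"linear": [-0.0025,0.004,0],"yaw": 0}])

```text
t: 5.15
tool_pos: [0.6471, -0.2351, 0.0829]
orientation: [-1.546, 0.295, -0.296]
force: [-0.0, 0.7, -0.4]
opening: 0.0038
```

Call:
carry_out(increments=[{"linear": [0,0,0],"yaw": 0},{"linear": [0,0,0],"yaw": 0}])

```text
t: 5.4
tool_pos: [0.6471, -0.2351, 0.083]
orientation: [-1.546, 0.295, -0.296]
force: [0.1, -0.6, -0.0]
opening: 0.0006
```

Run:
```python
from h import *
go((0.645,-0.235,.35),-.38+np.pi/2)
```

```text
lin [-0.0021 -0.267   0.0006] |0.267| yaw 0.003 (world -0.003) | pos [ 0.6471 -0.2351  0.083 ] jaw 1.194 ydir [ 0.002  0.005 -1.   ] q [-0.43  0.44  1.33  0.    1.38 -1.62] t 5.4 F [ 0.1 -0.6 -0. ] op 0.0006
```

The fingers closed on nothing, so I'll look.

Run:
```python
from h import *
I=robot.read_camera("wrist");cv2.imwrite("pics/w5.png",I)
cv2.imwrite("pics/s5.png",cv2.resize(robot.read_camera("scene")[100:280,100:350],None,fx=3,fy=3))
```

```text
(no output)
```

View pics/w5.png

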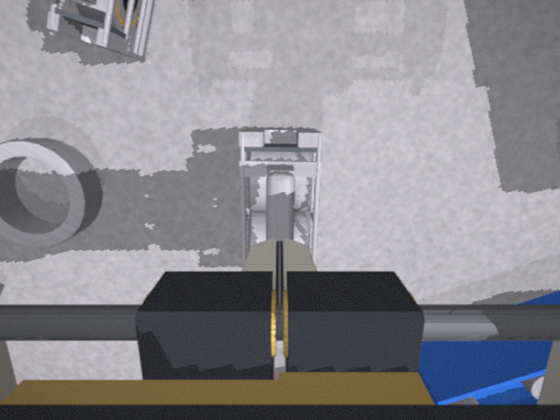

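View pics/s5.png

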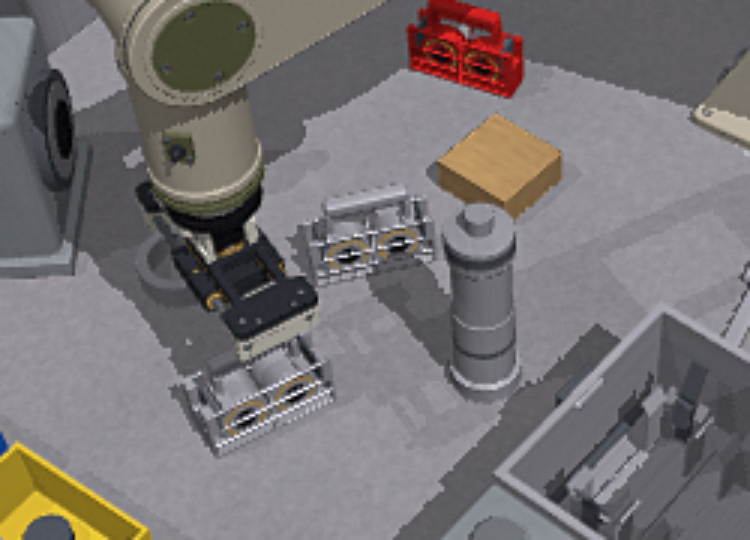

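Run:
```python
from h import *
s=robot.read_state();P=robot.camera_params("wrist");R=Ro.from_rotvec(s["orientation"]).as_matrix()
f=210/np.tan(np.radians(P["fov_y"])/2);print(f)
for y in(-.06,-.04,-.03,-.02,-.011,0,.008):
  X=s["tool_pos"]+R@[0,y,0]; c=P["R"]@X+P["t"]; L=s["tool_pos"]+R@[-.0075,y,-.0465];print(y,"depth",c[2],"px",proj(X,P=P),"open finger L",proj(L,P=P),"scene",(proj(X,"scene")-100)*3)
go((.6,-.2,.1))
```

```text
334.319715024135
-0.06 depth 0.1452054092097336 px [281.19963067 288.58924333] open finger L [172.66540455 272.82936882] scene [237.05518668 311.76997575]
-0.04 depth 0.16446236473750897 px [280.96943342 267.65661653] open finger L [185.29949164 253.50348364] scene [240.54037015 326.72899446]
-0.03 depth 0.17409084250139667 px [280.87343214 258.92689072] open finger L [190.55603281 245.46275141] scene [242.2537955  334.08331659]
-0.02 depth 0.18371932026528437 px [280.78749345 251.11219084] open finger L [195.2554406  238.27424505] scene [243.94820811 341.35603272]
-0.011 depth 0.1923849502527833 px [280.71750345 244.74775893] open finger L [199.0784329  232.42635833] scene [245.45718383 347.83282117]
0 depth 0.20297627579305977 px [280.64007585 237.70700168] open finger L [203.30320175 225.9638892 ] scene [247.28124708 355.66202055]
0.008 depth 0.21067905800416992 px [280.58865458 233.03108892] open finger L [206.106362   221.67600097] scene [248.59406817 361.29687892]
lin [-0.0567 -0.017   0.0154] |0.061| | pos [ 0.6471 -0.2351  0.0829] jaw 1.194 ydir [ 0.001  0.005 -1.   ] q [-0.43  0.44  1.33  0.    1.38 -1.62] t 5.5 F [-0.6  0.4  1.2] op 0.0005
```

Run:
```python
from h import *
I=robot.read_camera("scene")
cv2.imwrite("pics/s6.png",cv2.resize(I[155:255,145:220],None,fx=6,fy=6,interpolation=cv2.INTER_CUBIC))
print(6*(proj((.645,-.235,.097),"scene")-[145,155]),[6*(proj((.645+a*.04*.93,-.235-a*.04*.37,.097),"scene")-[145,155]) for a in(1,-1)])
```

```text
[223.33205187 358.36128418] [array([139.04777859, 399.92814841]), array([305.8581219 , 317.66152116])]
```

View pics/s6.png

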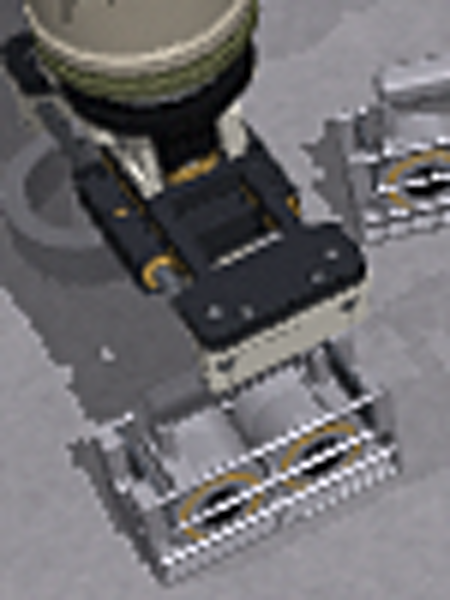

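The gripper closed above the bar. In the wrist view the end face of the open fingertips spans rows 242 to 271, which matches tool y of about -0.03, not +0.008. So the fingers look about 37 mm shorter than stated. I'll open them, which clears the 52 mm box, go lower and try again.

Call:
carry_out(increments=[{"linear": [0,0,0],"yaw": 0},{"linear": [0,0,0],"yaw": 0},{"linear": [0,0,0],"yaw": 0},{"linear": [0,0,0],"yaw": 0},{"linear": [0,0,0],"yaw": 0}], gripper=0.75)

```text
t: 6.18
tool_pos: [0.647, -0.2351, 0.0829]
orientation: [-1.546, 0.295, -0.296]
force: [0.5, 0.3, -1.0]
opening: 0.0457
```

Call:
carry_out(increments=[{"linear": [0,0,0],"yaw": 0},{"linear": [0,0.005,0],"yaw": 0},{"linear": [0,0.02,0],"yaw": 0},{"linear": [0,0.03,0],"yaw": 0}])

```text
t: 6.68
tool_pos: [0.6462, -0.2346, 0.0509]
orientation: [-1.545, 0.297, -0.295]
force: [-0.1, 0.1, -0.8]
opening: 0.0695
```

Run:
```python
from h import *
go((0.646,-0.235,.045),-.38+np.pi/2)
I=robot.read_camera("wrist");cv2.imwrite("pics/w6.png",I)
print(proj((0.646,-.235,.097),"wrist"))
```

```text
lin [-0.      0.0059 -0.0005] |0.006| yaw 0.003 (world -0.003) | pos [ 0.6462 -0.2346  0.0509] jaw 1.193 ydir [-0.     0.005 -1.   ] q [-0.43  0.46  1.36  0.    1.32 -1.62] t 6.67 F [-0.1  0.1 -0.8] op 0.0695
[280.46488488 276.42798077]
```

View pics/w6.png

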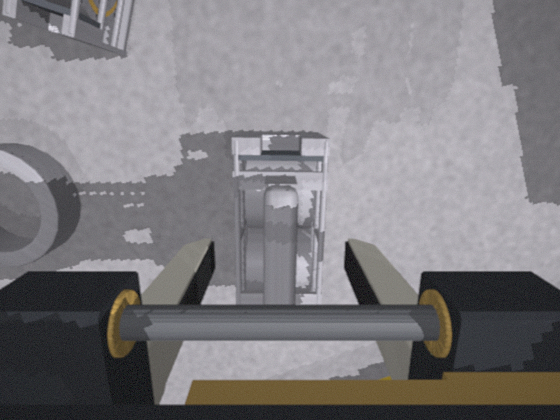

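Call:
carry_out(increments=[{"linear": [0,0.008,0],"yaw": 0},{"linear": [0,0.01,0],"yaw": 0},{"linear": [0,0.01,0],"yaw": 0},{"linear": [0,0.01,0],"yaw": 0},{"linear": [0,0.01,0],"yaw": 0}], gripper=0)

```text
t: 7.35
tool_pos: [0.6461, -0.2337, 0.0399]
orientation: [-1.544, 0.297, -0.294]
force: [0.5, 2.6, 0.3]
opening: 0.0244
```

Call:
carry_out(increments=[{"linear": [0,0,0],"yaw": 0},{"linear": [0,0,0],"yaw": 0},{"linear": [0,0,0],"yaw": 0},{"linear": [0,0,0],"yaw": 0}])

```text
t: 7.85
tool_pos: [0.6463, -0.2334, 0.0401]
orientation: [-1.543, 0.297, -0.294]
force: [1.3, 3.6, 2.5]
opening: 0.0156
```

Opening 15.6 mm, so the bar is gripped, and the fingertips are indeed at tool y of about -0.03. I'll lift and check.

Call:
carry_out(increments=[{"linear": [0,-0.01,0],"yaw": 0},{"linear": [0,-0.03,0],"yaw": 0},{"linear": [0,-0.05,0],"yaw": 0},{"linear": [0,-0.05,0],"yaw": 0}], newtons=55)

```text
t: 8.35
tool_pos: [0.6485, -0.235, 0.0942]
orientation: [-1.545, 0.292, -0.299]
force: [0.6, -0.6, -6.1]
opening: 0.0154
```

Run:
```python
from h import *
go((0.63,-0.2,.30),-.38+np.pi/2)
I=robot.read_camera("wrist");S=robot.read_camera("scene")
c=np.zeros((420,560+240,3),np.uint8);c[:,:560]=I;c[:400,560:]=cv2.resize(S[150:250,145:205],None,fx=4,fy=4)
cv2.imwrite("pics/w7.png",c)
# body geometry from s6 (TCP then)
P=robot.camera_params("scene");f=210/np.tan(np.radians(P["fov_y"])/2)
R=Ro.from_rotvec([-1.546,.295,-.296]).as_matrix();T=np.array([.6471,-.2351,.083])
cc=-P["R"].T@P["t"]
def tl(q,zt):
    px=np.array(q)/6+[145,155]; d=P["R"].T@[(px[0]-P["cx"])/f,(px[1]-P["cy"])/f,1]
    a=R.T@(cc-T);b=R.T@d; k=(zt-a[2])/b[2]; return (a+k*b).round(4)
for zt in(.0,.0175,.04,.064,.094): print(zt,tl((212,390),zt),tl((365,315),zt))
```

```text
lin [-0.0295 -0.2057  0.027 ] |0.210| yaw 0.003 (world -0.003) | pos [ 0.6485 -0.235   0.0942] jaw 1.193 ydir [ 0.005  0.005 -1.   ] q [-0.43  0.43  1.32  0.01  1.39 -1.62] t 8.35 F [ 0.6 -0.6 -6.1] op 0.0154
0.0 [0.0063 0.0016 0.    ] [-0.0689  0.0024  0.    ]
0.0175 [ 0.0116 -0.0211  0.0175] [-0.0621 -0.0203  0.0175]
0.04 [ 0.0184 -0.0503  0.04  ] [-0.0533 -0.0495  0.04  ]
0.064 [ 0.0256 -0.0814  0.064 ] [-0.0439 -0.0806  0.064 ]
0.094 [ 0.0347 -0.1203  0.094 ] [-0.0322 -0.1196  0.094 ]
```

View pics/w7.png

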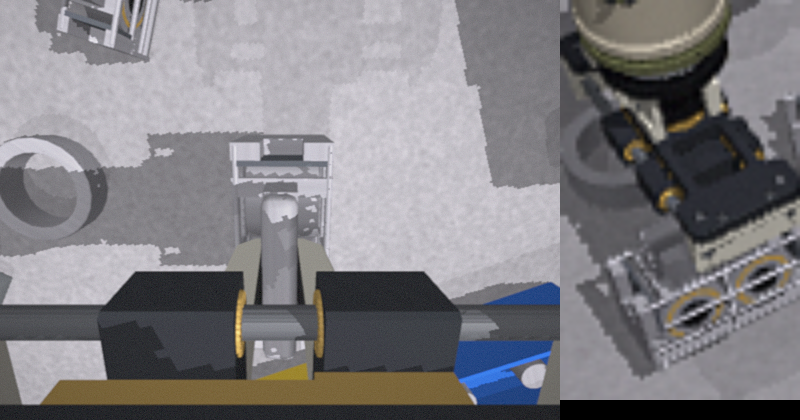

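The wide cassette is lifted. The gripper is symmetric about the bar, and the body starts at tool y of about -0.118, 65 mm behind the real grasp point. Next I'll measure the bar in the tool frame.

Run:
```python
from h import *
s=robot.read_state();R=Ro.from_rotvec(s["orientation"]).as_matrix();z=s["tool_pos"][2]
for px,h in(((281,196),.057),((280,356),.057),((232,137),.022),((331,137),.022)):
    w=ray(px,z+h,"wrist");print(w.round(4),(R.T@(w-s["tool_pos"])).round(4))
go((0.62,-0.19,.30),-.38+np.pi/2)
```

```text
[ 0.6087 -0.2196  0.1478] [-0.0407 -0.0569 -0.0001]
[ 0.6812 -0.2486  0.1478] [ 0.0374 -0.0571 -0.0004]
[ 0.5803 -0.234   0.1128] [-0.0618 -0.022  -0.0242]
[ 0.5983 -0.1885  0.1128] [-0.0618 -0.0217  0.0247]
lin [-0.0414 -0.2089  0.0325] |0.215| yaw 0.003 (world -0.003) | pos [ 0.6466 -0.2341  0.0908] jaw 1.194 ydir [ 0.001  0.007 -1.   ] q [-0.43  0.43  1.33  0.01  1.39 -1.62] t 8.45 F [ 0.1  0.4 -7.2] op 0.0159
```

Call:
carry_out(increments=[{"linear": [0,-0.05,0],"yaw": 0},{"linear": [-0.01,-0.1,0.01],"yaw": -0.05},{"linear": [-0.02,-0.15,0.02],"yaw": -0.1},{"linear": [-0.03,-0.19,0.03],"yaw": -0.15},{"linear": [-0.04,-0.215,0.06],"yaw": -0.2}])

```text
t: 9.07
tool_pos: [0.6312, -0.1658, 0.3081]
orientation: [-1.561, 0.138, -0.141]
force: [0.4, 1.2, -6.1]
opening: 0.0157
```

Run:
```python
from h import *
go((0.546,0.183,.26),1.504)
```

```text
lin [-0.1456  0.0499  0.328 ] |0.362| yaw -0.111 (world 0.111) | pos [ 0.6312 -0.1658  0.3081] jaw 1.393 ydir [ 0.002  0.006 -1.   ] q [-0.34  0.26  1.14  0.01  1.74 -1.73] t 9.07 F [ 0.4  1.2 -6.1] op 0.0157
```

Call:
carry_out(increments=[{"linear": [-0.02,0,0.055],"yaw": -0.02},{"linear": [-0.04,0,0.11],"yaw": -0.04},{"linear": [-0.065,0,0.165],"yaw": -0.06},{"linear": [-0.09,0,0.22],"yaw": -0.08},{"linear": [-0.11,0.01,0.265],"yaw": -0.1}])

```text
t: 9.7
tool_pos: [0.569, 0.1168, 0.2995]
orientation: [-1.564, 0.058, -0.062]
force: [1.5, 0.7, -5.2]
opening: 0.0155
```

Run:
```python
from h import *
go((0.546,0.183,.24),1.504)
```

```text
lin [-0.0281  0.0598  0.0639] |0.092| yaw -0.009 (world 0.009) | pos [0.569  0.1168 0.2995] jaw 1.495 ydir [ 0.003  0.006 -1.   ] q [ 0.11  0.06  1.38  0.01  1.7  -1.38] t 9.7 F [ 1.5  0.7 -5.2] op 0.0155
```

Call:
carry_out(increments=[{"linear": [-0.014,0.02,0.035],"yaw": -0.009},{"linear": [-0.028,0.045,0.064],"yaw": -0.009},{"linear": [-0.028,0.06,0.064],"yaw": -0.009},{"linear": [-0.028,0.06,0.064],"yaw": -0.009}])

```text
t: 10.2
tool_pos: [0.545, 0.1824, 0.2375]
orientation: [-1.566, 0.054, -0.051]
force: [0.5, 0.6, -6.2]
opening: 0.0157
```

Run:
```python
from h import *
go((0.546,0.183,.2),1.504)
import pickle
P=robot.camera_params("wrist");pickle.dump(P,open("w8.pkl","wb"))
I=robot.read_camera("wrist");cv2.imwrite("pics/w8.png",I)
cv2.imwrite("pics/w8b.png",cv2.resize(I[0:300],None,fx=1.42,fy=1.42,interpolation=cv2.INTER_CUBIC))
T=robot.read_camera("top");cv2.imwrite("pics/t8.png",T)
```

```text
lin [0.001  0.0375 0.0005] |0.038| yaw -0.000 (world 0.000) | pos [0.545  0.1824 0.2375] jaw 1.504 ydir [-0.001  0.004 -1.   ] q [ 0.23  0.05  1.5   0.    1.6  -1.27] t 10.2 F [ 0.5  0.6 -6.2] op 0.0157
```

View pics/w8b.png

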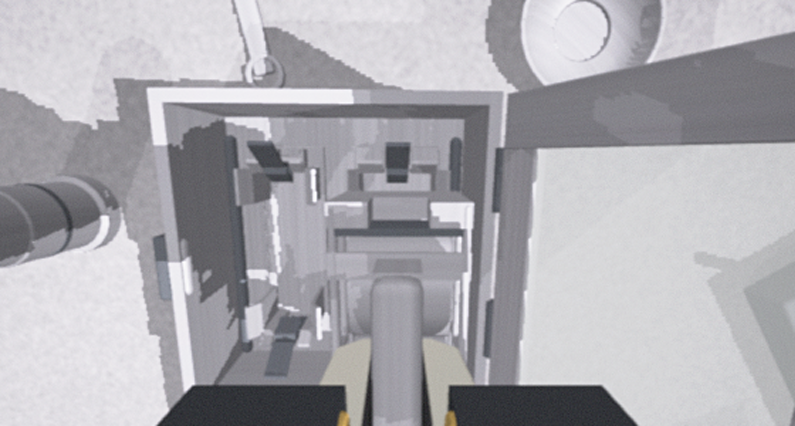

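The cassette is above the wide slot, and the slot's near latch is at (398,158). I'll cross-check the rim and latch positions from here.

Run:
```python
from h import *
import pickle
P=pickle.load(open("w8.pkl","rb"))
th=-.067;R=np.array([[np.cos(th),-np.sin(th)],[np.sin(th),np.cos(th)]]);ce=np.array([.5411,.1393])
f=lambda q,z:(R.T@(ray((q[0]/1.42,q[1]/1.42),z,P=P)[:2]-ce)).round(4)
print("outer",f((149,90),.118),f((503,94),.118),"inner",f((165,104),.118),f((487,106),.118))
print("latch w",f((386,143),.11),f((409,143),.11),"n",f((247,142),.11),f((274,142),.11))
s=robot.read_state();z=s["tool_pos"][2]
print("cass end top",f((329,206),z+.022),f((473,203),z+.022),"bar",f((373,280),z+.057),f((422,280),z+.057))
I=cv2.imread("pics/w8.png");cv2.imwrite("pics/w8c.png",cv2.resize(I[55:175,100:370],None,fx=2.9,fy=2.9,interpolation=cv2.INTER_CUBIC))
```

```text
outer [-0.1125 -0.1069] [-0.1106  0.1075] inner [-0.1046 -0.0982] [-0.1037  0.0982]
latch w [-0.0823  0.0362] [-0.0823  0.0509] n [-0.0828 -0.0525] [-0.0828 -0.0353]
cass end top [-0.0574  0.019 ] [-0.0585  0.0686] bar [-0.0401  0.0355] [-0.0401  0.0494]
```

View pics/w8c.png

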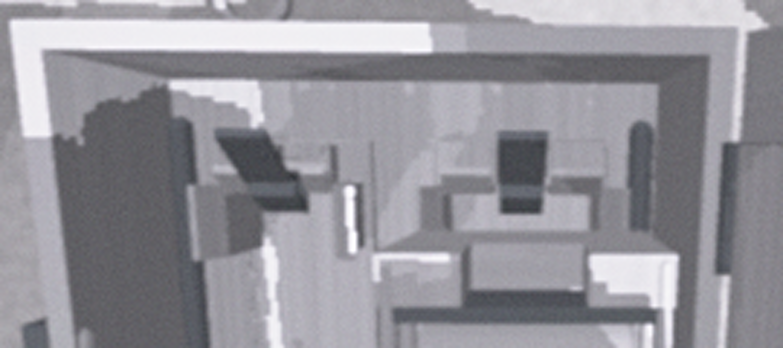

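The alignment is within about 1 mm, so I'll lower it.

Call:
carry_out(increments=[{"linear": [-0.001,0.03,0.0005],"yaw": 0},{"linear": [-0.001,0.06,0.0005],"yaw": 0},{"linear": [-0.001,0.09,0.0005],"yaw": 0},{"linear": [-0.001,0.105,0.0005],"yaw": 0},{"linear": [-0.001,0.105,0.0005],"yaw": 0}])

```text
t: 10.92
tool_pos: [0.5457, 0.1826, 0.1348]
orientation: [-1.565, 0.053, -0.055]
force: [-0.4, -0.7, -4.7]
opening: 0.0156
```

Run:
```python
from h import *
go((0.544,0.183,.12),1.504)
I=robot.read_camera("wrist");cv2.imwrite("pics/w9.png",I)
cv2.imwrite("pics/w9b.png",cv2.resize(I[0:300],None,fx=1.42,fy=1.42,interpolation=cv2.INTER_CUBIC))
```

```text
lin [-0.0018  0.0148  0.0002] |0.015| yaw -0.002 (world 0.002) | pos [0.5457 0.1826 0.1348] jaw 1.502 ydir [ 0.001  0.005 -1.   ] q [ 0.23  0.1   1.63  0.    1.41 -1.27] t 10.93 F [-0.4 -0.7 -4.7] op 0.0156
```

View pics/w9b.png

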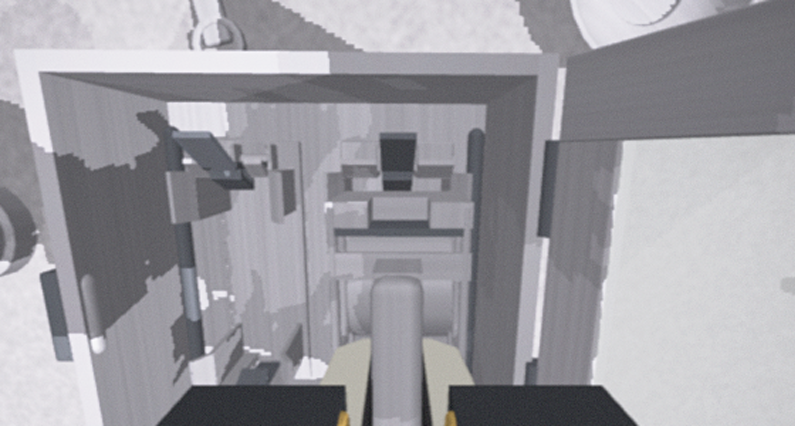

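Call:
carry_out(increments=[{"linear": [-0.0015,0.008,0],"yaw": 0},{"linear": [-0.0015,0.016,0],"yaw": 0},{"linear": [-0.0015,0.02,0],"yaw": 0},{"linear": [-0.0015,0.02,0],"yaw": 0}])

```text
t: 11.48
tool_pos: [0.5447, 0.1831, 0.1155]
orientation: [-1.565, 0.052, -0.056]
force: [-0.4, 0.2, -5.4]
opening: 0.0157
```

Call:
carry_out(increments=[{"linear": [-0.0005,0.006,0],"yaw": 0},{"linear": [-0.0005,0.012,0],"yaw": 0},{"linear": [-0.0005,0.012,0],"yaw": 0}])

```text
t: 11.85
tool_pos: [0.5435, 0.1831, 0.1025]
orientation: [-1.565, 0.053, -0.054]
force: [-0.1, 0.1, -4.4]
opening: 0.0154
```

Call:
carry_out(increments=[{"linear": [0.0005,0.004,0],"yaw": 0},{"linear": [0.0005,0.008,0],"yaw": 0},{"linear": [0.0005,0.008,0],"yaw": 0}])

```text
t: 12.22
tool_pos: [0.5445, 0.1831, 0.095]
orientation: [-1.565, 0.053, -0.056]
force: [-1.1, -0.7, -0.5]
opening: 0.0156
```

Run:
```python
from h import *
go((0.544,0.183,.085),1.504)
I=robot.read_camera("wrist");cv2.imwrite("pics/w10.png",I)
cv2.imwrite("pics/w10b.png",cv2.resize(I[0:300],None,fx=1.42,fy=1.42,interpolation=cv2.INTER_CUBIC))
```

```text
lin [-0.0005  0.01   -0.0002] |0.010| yaw -0.002 (world 0.002) | pos [0.5445 0.1831 0.095 ] jaw 1.502 ydir [ 0.002  0.005 -1.   ] q [ 0.23  0.13  1.68  0.    1.33 -1.27] t 12.22 F [-1.1 -0.7 -0.5] op 0.0156
```

View pics/w10b.png

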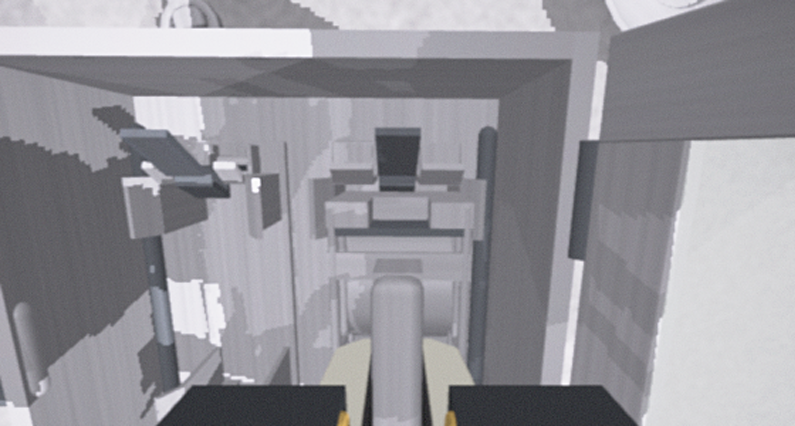

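Contact with the latch noses. The force changed from -5 to about 0 N with the cassette bottom near z 0.054. I'll press on a little while gripped.

Call:
carry_out(increments=[{"linear": [-0.0005,0.004,0],"yaw": 0},{"linear": [-0.0005,0.008,0],"yaw": 0},{"linear": [-0.0005,0.01,0],"yaw": 0},{"linear": [-0.0005,0.01,0],"yaw": 0}])

```text
t: 12.78
tool_pos: [0.5453, 0.1833, 0.0868]
orientation: [-1.564, 0.05, -0.058]
force: [-2.6, -1.8, 8.1]
opening: 0.0155
```

Now I'll release, rise, turn a quarter, and press on the bar top with the fingers closed. That keeps the gripper body clear of the lid.

Call:
carry_out(increments=[{"linear": [0,0,0],"yaw": 0},{"linear": [0,0,0],"yaw": 0},{"linear": [0,0,0],"yaw": 0},{"linear": [0,-0.02,0],"yaw": 0},{"linear": [0,-0.065,0],"yaw": 0}], gripper=0.4)

```text
t: 13.4
tool_pos: [0.5433, 0.1825, 0.151]
orientation: [-1.566, 0.054, -0.054]
force: [0.1, 0.6, 0.7]
opening: 0.0371
```

Call:
carry_out(increments=[{"linear": [0,0,0],"yaw": 0.18},{"linear": [0,0,0],"yaw": 0.36},{"linear": [0,0,0],"yaw": 0.54},{"linear": [0,0,0],"yaw": 0.72},{"linear": [0,0,0],"yaw": 0.9}], gripper=0)

```text
t: 14.02
tool_pos: [0.5437, 0.1827, 0.1527]
orientation: [-1.429, 0.76, -0.759]
force: [0.1, 0.2, 0.0]
opening: 0.0005
```

Run:
```python
from h import *
go((0.544,0.183,.13),1.504-np.pi/2)
S=robot.read_camera("scene")
cv2.imwrite("pics/s11.png",cv2.resize(S[170:340,240:420],None,fx=3.5,fy=3.5,interpolation=cv2.INTER_CUBIC))
```

```text
lin [-0.0001  0.0227  0.0003] |0.023| yaw 0.663 (world -0.663) | pos [0.5437 0.1827 0.1527] jaw 0.596 ydir [ 0.002  0.005 -1.   ] q [ 0.23  0.08  1.62  0.    1.44 -0.36] t 14.03 F [0.1 0.2 0. ] op 0.0005
```

View pics/s11.png

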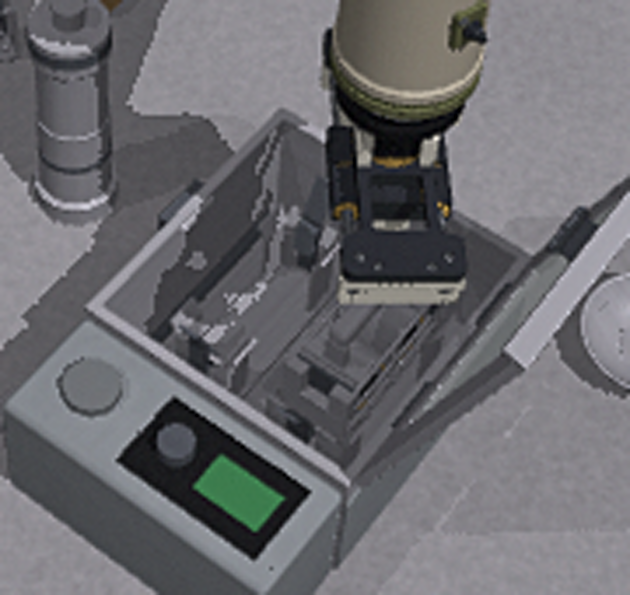

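The cassette sits upright in the slot. I'll finish the turn and press.

Call:
carry_out(increments=[{"linear": [0,0.005,0],"yaw": 0.17},{"linear": [0,0.01,0],"yaw": 0.34},{"linear": [0,0.02,0],"yaw": 0.5},{"linear": [0,0.028,0],"yaw": 0.66},{"linear": [0,0.03,0],"yaw": 0.66}])

```text
t: 14.7
tool_pos: [0.5438, 0.1828, 0.1231]
orientation: [-1.17, 1.262, -1.258]
force: [-0.1, 0.1, -0.1]
opening: 0.0006
```

Call:
carry_out(increments=[{"linear": [0,0.008,0],"yaw": 0},{"linear": [0,0.016,0],"yaw": 0},{"linear": [0,0.02,0],"yaw": 0}])

```text
t: 15.08
tool_pos: [0.5436, 0.1829, 0.1027]
orientation: [-1.172, 1.26, -1.256]
force: [0.2, -0.8, 0.3]
opening: 0.0008
```

Call:
carry_out(increments=[{"linear": [0,0.005,0],"yaw": 0},{"linear": [0,0.01,0],"yaw": 0},{"linear": [0,0.01,0],"yaw": 0}])

```text
t: 15.45
tool_pos: [0.543, 0.1828, 0.0919]
orientation: [-1.173, 1.261, -1.255]
force: [-0.5, -0.2, -0.4]
opening: 0.0004
```

Run:
```python
from h import *
go((0.544,0.183,.08),1.504-np.pi/2)
I=robot.read_camera("wrist")
cv2.imwrite("pics/w12.png",I)
```

```text
lin [-0.0002  0.0119  0.001 ] |0.012| yaw -0.001 (world 0.001) | pos [0.543  0.1828 0.0919] jaw -0.068 ydir [-0.     0.004 -1.   ] q [0.23 0.13 1.68 0.   1.33 0.3 ] t 15.45 F [-0.5 -0.2 -0.4] op 0.0004
```

View pics/w12.png

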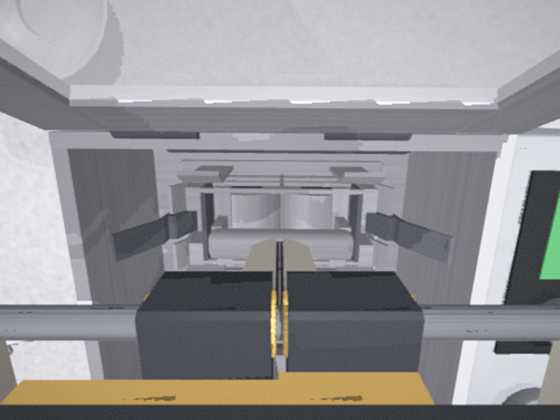

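Run:
```python
from h import *
s=robot.read_state();R=Ro.from_rotvec(s["orientation"]).as_matrix()
for z in(.09,.1,.11,.12,.13,.14): print(z,proj((.543,.1828,z),"wrist").round(1),[proj((.543+.04*np.cos(.067)*k,.1828-.04*np.sin(.067)*k,z),"wrist").round(1) for k in(1,-1)])
print(6*0)
```

```text
0.09 [279.  235.3] [array([344.2, 235.3]), array([213.7, 235.3])]
0.1 [279.  241.4] [array([347.5, 241.4]), array([210.5, 241.4])]
0.11 [279.  248.1] [array([351. , 248.2]), array([206.9, 248.1])]
0.12 [279.  255.6] [array([355. , 255.6]), array([203. , 255.6])]
0.13 [279. 264.] [array([359.4, 264. ]), array([198.6, 264. ])]
0.14 [279.  273.4] [array([364.3, 273.4]), array([193.6, 273.4])]
0
```

The bar top looks to be at z of about 0.11, so the cassette is already much lower. I'll press on down to confirm.

Call:
carry_out(increments=[{"linear": [0,0.005,0],"yaw": 0},{"linear": [0,0.01,0],"yaw": 0},{"linear": [0,0.01,0],"yaw": 0}])

```text
t: 15.88
tool_pos: [0.5435, 0.1831, 0.0852]
orientation: [-1.172, 1.26, -1.256]
force: [-11.8, -3.2, 23.1]
opening: 0.0007
```

Call:
carry_out(increments=[{"linear": [0,0.004,0],"yaw": 0},{"linear": [0,0.006,0],"yaw": 0},{"linear": [0,0.006,0],"yaw": 0}])

```text
t: 16.25
tool_pos: [0.5439, 0.1834, 0.0852]
orientation: [-1.171, 1.259, -1.256]
force: [-23.5, -6.9, 45.0]
opening: 0.0006
```

45 N with no motion, plus some lateral force. I'll back off and look.

Call:
carry_out(increments=[{"linear": [0,-0.02,0],"yaw": 0},{"linear": [0,-0.06,0],"yaw": 0},{"linear": [0,-0.09,-0.03],"yaw": 0},{"linear": [0,-0.12,-0.05],"yaw": 0}])

```text
t: 16.75
tool_pos: [0.4928, 0.1861, 0.2057]
orientation: [-1.171, 1.259, -1.255]
force: [0.7, 0.5, -0.6]
opening: 0.0004
```

Run:
```python
from h import *
go((0.544,0.183,.08),1.504-np.pi/2)
I=robot.read_camera("wrist");S=robot.read_camera("scene")
cv2.imwrite("pics/w13.png",cv2.resize(I[:,50:500],None,fx=1.42,fy=1.42,interpolation=cv2.INTER_CUBIC))
cv2.imwrite("pics/s13.png",cv2.resize(S[170:340,240:420],None,fx=3.5,fy=3.5,interpolation=cv2.INTER_CUBIC))
```

```text
lin [0.0004 0.1258 0.051 ] |0.136| yaw 0.000 (world -0.000) | pos [0.4928 0.1861 0.2057] jaw -0.067 ydir [ 0.003  0.005 -1.   ] q [ 0.26 -0.08  1.68  0.    1.54  0.33] t 16.75 F [ 0.7  0.5 -0.6] op 0.0004
```

View pics/w13.png

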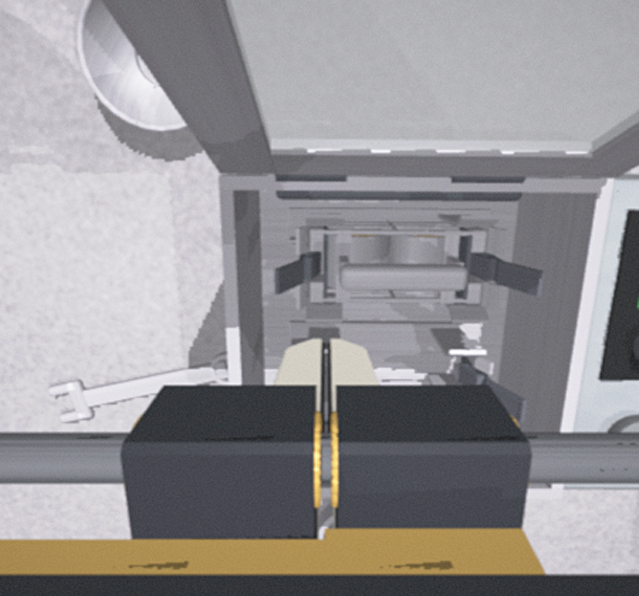

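View pics/s13.png

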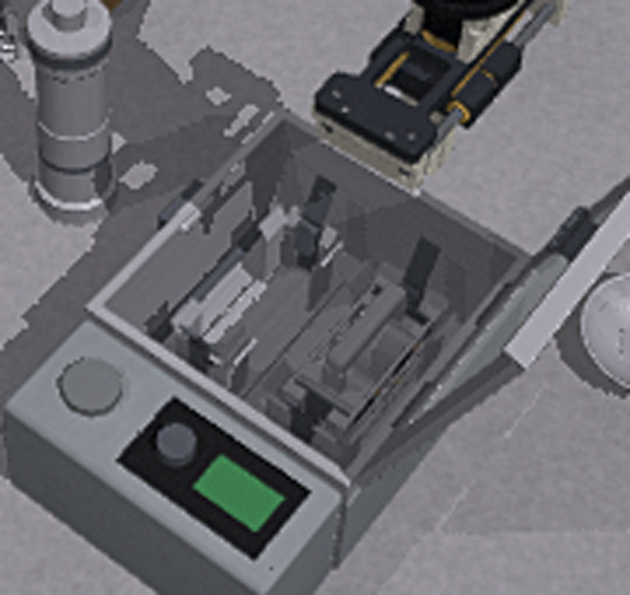

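Run:
```python
from h import *
P=robot.camera_params("wrist");I=robot.read_camera("wrist")
cv2.imwrite("pics/w14raw.png",I)
cv2.imwrite("pics/w14.png",cv2.resize(I[120:240,215:445],None,fx=3.4,fy=3.4,interpolation=cv2.INTER_CUBIC))
import pickle;pickle.dump(P,open("w14.pkl","wb"))
```

```text
(no output)
```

View pics/w14.png

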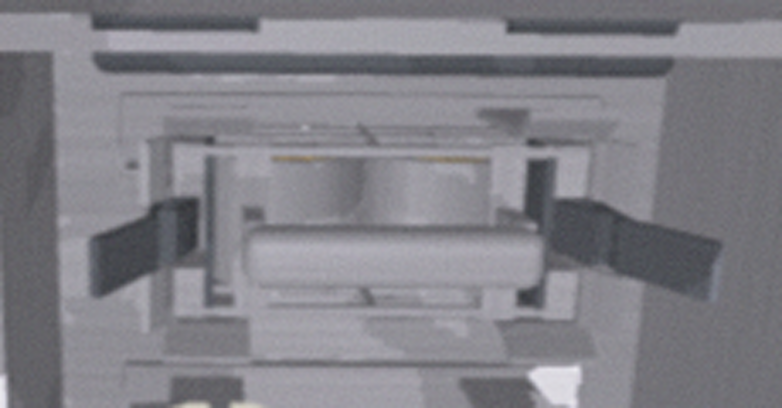

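Run:
```python
from h import *
import pickle
P=pickle.load(open("w14.pkl","rb"))
th=-.067;R=np.array([[np.cos(th),-np.sin(th)],[np.sin(th),np.cos(th)]]);ce=np.array([.5411,.1393])
f=lambda q,z:(R.T@(ray((215+q[0]/3.4-.35,120+q[1]/3.4-.35),z,P=P)[:2]-ce)).round(4)
for z in(.1,.11,.12,.13,.14): print(z,"bar L",f((246,257),z),"R",f((546,254),z),"tab L",f((90,268),z),"R",f((720,272),z))
for z in (.06,.07,.08,.09,.1): print(z,"box", f((148,150),z),f((604,150),z),f((150,325),z),f((578,318),z))
EOF=0
```

```text
0.1 bar L [-0.0415  0.0434] R [0.04   0.0442] tab L [-0.0839  0.0403] R [0.0881 0.0391]
0.11 bar L [-0.0418  0.0459] R [0.037  0.0467] tab L [-0.0828  0.0429] R [0.0834 0.0417]
0.12 bar L [-0.0422  0.0483] R [0.0339 0.0491] tab L [-0.0817  0.0455] R [0.0788 0.0443]
0.13 bar L [-0.0425  0.0508] R [0.0309 0.0515] tab L [-0.0806  0.048 ] R [0.0741 0.0469]
0.14 bar L [-0.0428  0.0532] R [0.0278 0.0539] tab L [-0.0796  0.0506] R [0.0695 0.0495]
0.06 box [-0.0698  0.0666] [0.0672 0.0667] [-0.07    0.0117] [0.0639 0.0139]
0.07 box [-0.0693  0.0681] [0.0637 0.0682] [-0.0695  0.0148] [0.0605 0.0169]
0.08 box [-0.0688  0.0696] [0.0602 0.0696] [-0.0689  0.0179] [0.0571 0.02  ]
0.09 box [-0.0682  0.071 ] [0.0567 0.0711] [-0.0684  0.021 ] [0.0537 0.023 ]
0.1 box [-0.0677  0.0725] [0.0533 0.0726] [-0.0678  0.0241] [0.0503 0.026 ]
```

Run:
```python
from h import *
T=robot.read_camera("top");S=robot.read_camera("scene")
cv2.imwrite("pics/t15.png",cv2.resize(T[95:215,145:260],None,fx=5,fy=5,interpolation=cv2.INTER_CUBIC))
cv2.imwrite("pics/s15.png",cv2.resize(S[205:320,265:395],None,fx=5,fy=5,interpolation=cv2.INTER_CUBIC))
```

```text
(no output)
```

View pics/t15.png

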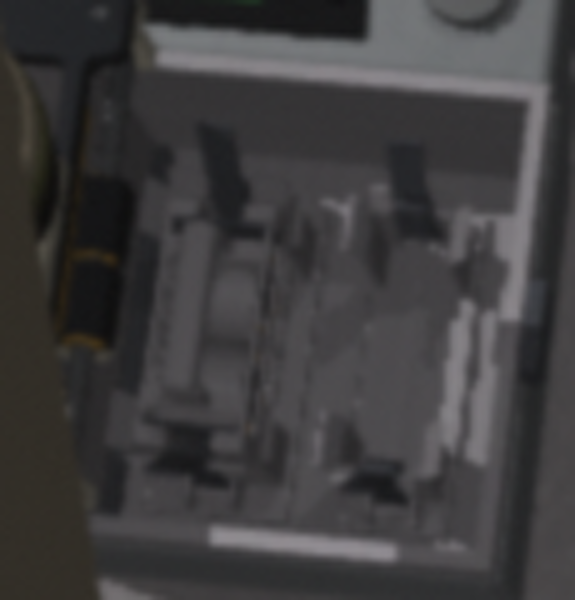

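View pics/s15.png

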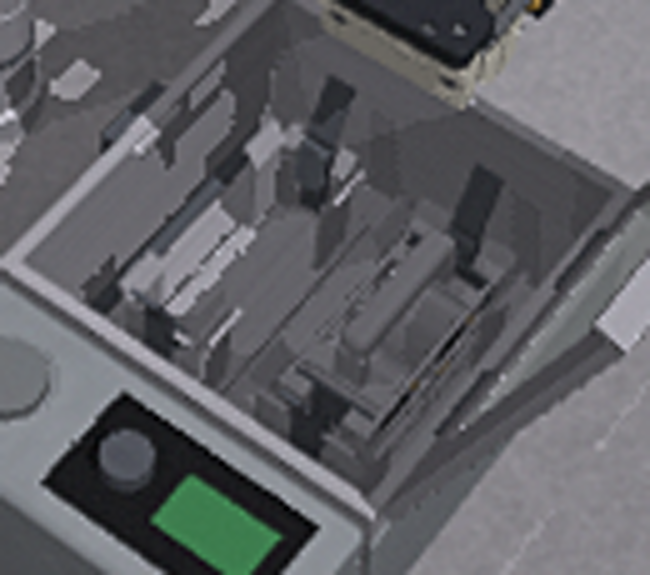

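Run:
```python
from h import *
c=lambda q,o:(o[0]+q[0]/5-.4,o[1]+q[1]/5-.4)
th=-.067;R=np.array([[np.cos(th),-np.sin(th)],[np.sin(th),np.cos(th)]]);ce=np.array([.5411,.1393])
for z in(.09,.1,.105,.11,.12):
    print(z,[ (R.T@(ray(c(q,(145,95)),z,"top")[:2]-ce)).round(4) for q in((200,220),(182,393))],[(R.T@(ray(c(q,(265,205)),z,"scene")[:2]-ce)).round(4) for q in((436,242),(362,336))])
```

```text
0.09 [array([0.0435, 0.0502]), array([-0.0393,  0.0474])] [array([-0.0466,  0.0403]), array([0.0203, 0.042 ])]
0.1 [array([0.0403, 0.0473]), array([-0.0416,  0.0446])] [array([-0.0403,  0.0432]), array([0.0259, 0.0448])]
0.105 [array([0.0388, 0.0459]), array([-0.0428,  0.0431])] [array([-0.0372,  0.0446]), array([0.0288, 0.0463])]
0.11 [array([0.0372, 0.0445]), array([-0.0439,  0.0417])] [array([-0.0341,  0.046 ]), array([0.0316, 0.0477])]
0.12 [array([0.0341, 0.0416]), array([-0.0462,  0.0389])] [array([-0.0278,  0.0489]), array([0.0372, 0.0506])]
```

Triangulation puts the bar top at z ≈ 0.105, which is seated. The latch tabs are at ±83 mm, as they were at the start, so both are home. It also shows the real fingertips are about 19 mm behind the TCP. Next is the narrow cassette.

Run:
```python
from h import *
go((.5,.0,.31),.6);go((0.485,-0.285,.27),.995)
```

```text
lin [ 0.1846 -0.1068  0.0189] |0.214| yaw -0.667 (world 0.667) | pos [0.4937 0.186  0.204 ] jaw -0.067 ydir [ 0.002  0.005 -1.   ] q [ 0.26 -0.07  1.68  0.    1.53  0.33] t 17.0 F [-0.1  0.5 -0.7] op 0.0008
lin [ 0.4702 -0.0682  0.0228] |0.476| yaw -1.062 (world 1.062) | pos [0.4937 0.186  0.204 ] jaw -0.067 ydir [ 0.002  0.005 -1.   ] q [ 0.26 -0.07  1.68  0.    1.53  0.33] t 17.0 F [-0.1  0.5 -0.7] op 0.0008
```

Call:
carry_out(increments=[{"linear": [0.02,-0.055,0],"yaw": -0.13},{"linear": [0.06,-0.1,0.005],"yaw": -0.27},{"linear": [0.12,-0.107,0.01],"yaw": -0.4},{"linear": [0.18,-0.107,0.015],"yaw": -0.53},{"linear": [0.24,-0.107,0.019],"yaw": -0.66}], gripper=1)

```text
t: 17.62
tool_pos: [0.4963, -0.0573, 0.308]
orientation: [-1.429, 0.76, -0.756]
force: [0.5, 0.1, 1.2]
opening: 0.0457
```

Run:
```python
from h import *
go((0.485,-0.285,.27),.995)
```

```text
lin [ 0.1821  0.0368 -0.1375] |0.231| yaw -0.398 (world 0.398) | pos [ 0.4963 -0.0573  0.308 ] jaw 0.597 ydir [-0.     0.005 -1.   ] q [-0.22 -0.16  1.57  0.01  1.73 -0.82] t 17.62 F [0.5 0.1 1.2] op 0.0457
```

Call:
carry_out(increments=[{"linear": [0.045,0.0,-0.035],"yaw": -0.1},{"linear": [0.09,0,-0.07],"yaw": -0.2},{"linear": [0.14,0.01,-0.105],"yaw": -0.3},{"linear": [0.182,0.035,-0.1375],"yaw": -0.398},{"linear": [0.182,0.036,-0.1375],"yaw": -0.398}])

```text
t: 18.25
tool_pos: [0.4825, -0.2878, 0.2651]
orientation: [-1.516, 0.461, -0.446]
force: [-0.7, 0.5, -0.5]
opening: 0.092
```

Run:
```python
from h import *
go((0.485,-0.285,.27),.995)
import pickle
P=robot.camera_params("wrist");I=robot.read_camera("wrist");cv2.imwrite("pics/w16.png",I);pickle.dump(P,open("w16.pkl","wb"))
```

```text
lin [ 0.0005 -0.0049  0.0038] |0.006| yaw -0.003 (world 0.003) | pos [ 0.4825 -0.2878  0.2651] jaw 0.992 ydir [-0.007  0.009 -1.   ] q [-0.63  0.02  1.48  0.    1.66 -1.62] t 18.25 F [-0.7  0.5 -0.5] op 0.092
```

View pics/w16.png

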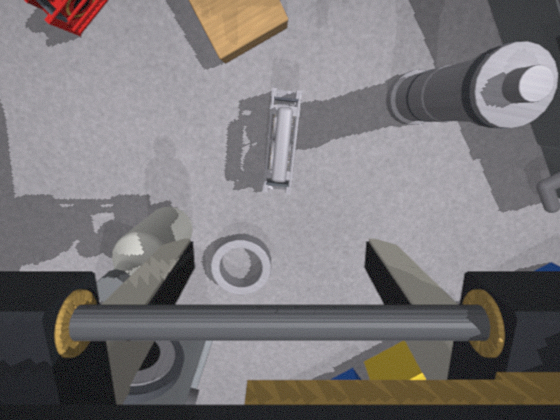

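The narrow cassette's bar runs from (283,108) to (278,183). The spacer is at (240,265), the sleeve at (510,85) and the red look-alike at the upper left. I'll crop it.

Run:
```python
from h import *
I=cv2.imread("pics/w16.png")
cv2.imwrite("pics/w16b.png",cv2.resize(I[80:200,240:320],None,fx=5,fy=5,interpolation=cv2.INTER_CUBIC))
```

```text
(no output)
```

View pics/w16b.png

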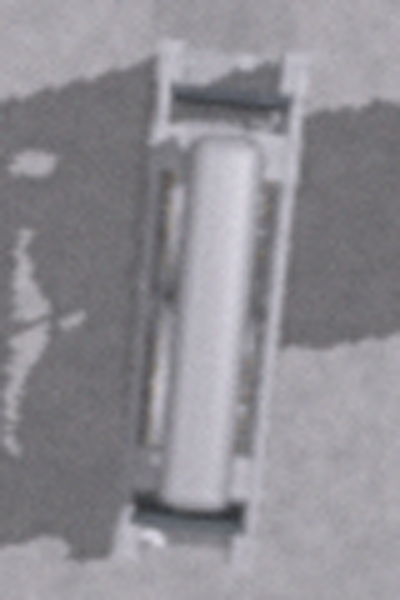

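Run:
```python
from h import *
import pickle
P=pickle.load(open("w16.pkl","rb"))
c=lambda q:(240+q[0]/5-.4,80+q[1]/5-.4)
a=ray(c((228,140)),.097,P=P);b=ray(c((195,505)),.097,P=P)
h=np.arctan2(*(b-a)[1::-1]);print(a,b,np.linalg.norm(b-a),(a+b)/2,h)
k=[ray(c(q),.062,P=P)[:2] for q in((162,45),(303,55),(255,560),(115,555))]
n=(k[0]+k[1])/2;f=(k[2]+k[3])/2;print((n+f)/2,np.arctan2(*(f-n)[::-1]),np.linalg.norm(f-n),np.linalg.norm(k[0]-k[1]))
go((*((a+b)/2)[:2],.12),h+np.pi/2)
```

```text
[ 0.41995609 -0.23980317  0.097     ] [ 0.48032205 -0.28736662  0.097     ] 0.07685265138117547 [ 0.45013907 -0.2635849   0.097     ] -0.6673304958076132
[ 0.44988453 -0.26381436] -0.6712585583260267 0.1167369431993724 0.031587615082608454
lin [-3.88e-02  1.47e-01 -1.00e-04] |0.152| yaw 0.088 (world -0.088) | pos [ 0.4834 -0.2861  0.2666] jaw 0.992 ydir [-0.005  0.009 -1.   ] q [-0.63  0.02  1.48  0.    1.66 -1.62] t 18.3 F [-0.2  0.8 -0.6] op 0.0925
```

Call:
carry_out(increments=[{"linear": [-0.012,0.05,0],"yaw": 0.03},{"linear": [-0.025,0.1,0],"yaw": 0.06},{"linear": [-0.038,0.145,0],"yaw": 0.09},{"linear": [-0.038,0.147,0],"yaw": 0.09},{"linear": [-0.038,0.147,0],"yaw": 0.09}], gripper=0.7)

```text
t: 18.92
tool_pos: [0.4523, -0.2642, 0.1219]
orientation: [-1.5, 0.527, -0.518]
force: [0.1, 0.2, -0.5]
opening: 0.0651
```

Run:
```python
from h import *
go((.45,-.2637,.045),-.669+np.pi/2)
I=robot.read_camera("wrist");cv2.imwrite("pics/w17.png",I)
```

```text
lin [-0.0015  0.0769 -0.0013] |0.077| yaw 0.001 (world -0.001) | pos [ 0.4523 -0.2642  0.1219] jaw 0.903 ydir [-0.003  0.008 -1.   ] q [-0.63 -0.02  1.78  0.    1.39 -1.53] t 18.93 F [ 0.1  0.2 -0.5] op 0.0651
```

View pics/w17.png

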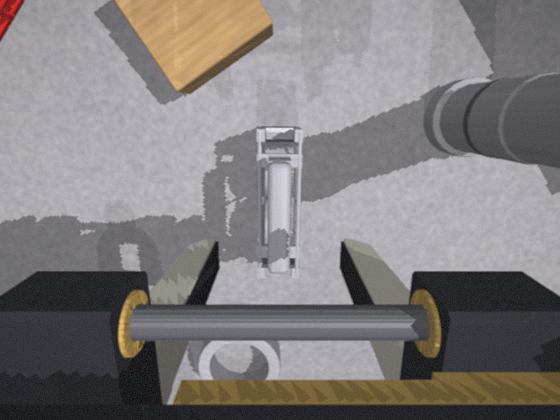

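It's aligned, so I'll descend and grip.

Call:
carry_out(increments=[{"linear": [-0.0015,0.04,-0.001],"yaw": 0},{"linear": [-0.0015,0.07,-0.001],"yaw": 0},{"linear": [-0.0015,0.079,-0.001],"yaw": 0},{"linear": [-0.0015,0.079,-0.001],"yaw": 0}])

```text
t: 19.48
tool_pos: [0.452, -0.2649, 0.0452]
orientation: [-1.501, 0.524, -0.521]
force: [-0.4, -0.2, -0.1]
opening: 0.0649
```

Call:
carry_out(increments=[{"linear": [0,0,0],"yaw": 0},{"linear": [0,0,0],"yaw": 0},{"linear": [0,0,0],"yaw": 0},{"linear": [0,0,0],"yaw": 0},{"linear": [0,0,0],"yaw": 0}], gripper=0)

```text
t: 20.1
tool_pos: [0.4519, -0.2648, 0.0452]
orientation: [-1.501, 0.525, -0.52]
force: [-0.0, -1.1, -0.2]
opening: 0.0198
```

Call:
carry_out(increments=[{"linear": [0,0,0],"yaw": 0},{"linear": [0,0,0],"yaw": 0}])

```text
t: 20.35
tool_pos: [0.4519, -0.2648, 0.0452]
orientation: [-1.501, 0.524, -0.52]
force: [0.2, 0.9, 0.5]
opening: 0.0154
```

Gripped at 15.4 mm. I'll lift straight up.

Call:
carry_out(increments=[{"linear": [0,-0.02,0],"yaw": 0},{"linear": [0,-0.06,0],"yaw": 0},{"linear": [0,-0.1,0],"yaw": 0},{"linear": [0,-0.1,0],"yaw": 0}], newtons=60)

```text
t: 20.85
tool_pos: [0.4539, -0.2668, 0.1483]
orientation: [-1.503, 0.52, -0.525]
force: [0.4, 0.6, -4.5]
opening: 0.0154
```

Run:
```python
from h import *
I=robot.read_camera("wrist");cv2.imwrite("pics/w18.png",I)
th=-.067
p=np.array([.5411,.1393])+np.array([[np.cos(th),-np.sin(th)],[np.sin(th),np.cos(th)]])@[0,-.044];print(p)
go((.46,-.2,.31),1.2);go((*p,.31),1.504)
```

```text
[0.53815421 0.09539872]
lin [-0.0353 -0.164   0.057 ] |0.177| yaw -0.297 (world 0.297) | pos [ 0.4526 -0.2658  0.1457] jaw 0.903 ydir [ 0.001  0.005 -1.   ] q [-0.63 -0.04  1.76  0.    1.43 -1.54] t 20.9 F [-0.   0.2 -4.2] op 0.0155
lin [-0.1569 -0.1625  0.3373] |0.406| yaw -0.601 (world 0.601) | pos [ 0.4526 -0.2658  0.1457] jaw 0.903 ydir [ 0.001  0.005 -1.   ] q [-0.63 -0.04  1.76  0.    1.43 -1.54] t 20.9 F [-0.   0.2 -4.2] op 0.0155
```

View pics/w18.png

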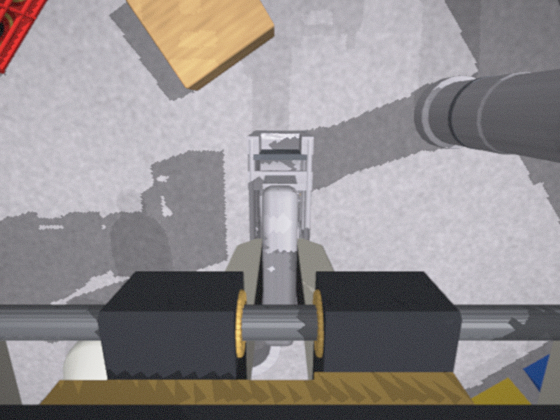

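Run:
```python
from h import *
s=robot.read_state();R=Ro.from_rotvec(s["orientation"]).as_matrix();z=s["tool_pos"][2]
for px,h in(((281,187),.052),((280,345),.052),((249,133),.017),((313,134),.017)):
    w=ray(px,z+h,"wrist");print((R.T@(w-s["tool_pos"])).round(4))
```

```text
[-0.0431 -0.0519 -0.0001]
[ 0.0354 -0.0521 -0.0004]
[-0.0632 -0.0169 -0.0162]
[-0.0627 -0.0168  0.0163]
```

Call:
carry_out(increments=[{"linear": [0,-0.055,0.005],"yaw": -0.03},{"linear": [-0.005,-0.11,0.02],"yaw": -0.07},{"linear": [-0.015,-0.15,0.05],"yaw": -0.13},{"linear": [-0.03,-0.165,0.09],"yaw": -0.2},{"linear": [-0.05,-0.165,0.14],"yaw": -0.28}])

```text
t: 21.52
tool_pos: [0.5001, -0.1252, 0.3102]
orientation: [-1.545, 0.304, -0.303]
force: [0.5, 1.1, -3.9]
opening: 0.0157
```

Run:
```python
from h import *
go((.5382,.0954,.26),1.504)
```

```text
lin [-0.048   0.0513  0.2184] |0.229| yaw -0.320 (world 0.320) | pos [ 0.5001 -0.1252  0.3102] jaw 1.184 ydir [ 0.     0.005 -1.   ] q [-0.35 -0.12  1.53  0.    1.73 -1.53] t 21.52 F [ 0.5  1.1 -3.9] op 0.0157
```

Call:
carry_out(increments=[{"linear": [-0.01,0,0.055],"yaw": -0.07},{"linear": [-0.02,0,0.11],"yaw": -0.14},{"linear": [-0.032,0.01,0.165],"yaw": -0.22},{"linear": [-0.045,0.03,0.218],"yaw": -0.3},{"linear": [-0.045,0.05,0.218],"yaw": -0.32}])

```text
t: 22.15
tool_pos: [0.5395, 0.0976, 0.2571]
orientation: [-1.565, 0.051, -0.044]
force: [-0.5, -1.2, -3.8]
opening: 0.0157
```

Run:
```python
from h import *
go((.5412,.0952,.24),1.504)
```

```text
lin [ 0.0019  0.0171 -0.0024] |0.017| yaw 0.006 (world -0.006) | pos [0.5395 0.0976 0.2571] jaw 1.510 ydir [-0.005  0.006 -1.   ] q [ 0.08 -0.02  1.53  0.01  1.63 -1.43] t 22.15 F [-0.5 -1.2 -3.8] op 0.0157
```

Call:
carry_out(increments=[{"linear": [0.002,0.02,-0.0015],"yaw": 0.006},{"linear": [0.002,0.06,-0.0015],"yaw": 0.006},{"linear": [0.002,0.1,-0.0015],"yaw": 0.006},{"linear": [0.002,0.107,-0.0015],"yaw": 0.006},{"linear": [0.002,0.107,-0.0015],"yaw": 0.006}])

```text
t: 22.78
tool_pos: [0.5403, 0.096, 0.1494]
orientation: [-1.565, 0.058, -0.048]
force: [0.2, 1.0, -3.4]
opening: 0.0157
```

Run:
```python
from h import *
go((.5412,.0952,.13),1.504)
P=robot.camera_params("wrist");s=robot.read_state();R=Ro.from_rotvec(s["orientation"]).as_matrix()
I=robot.read_camera("wrist");cv2.imwrite("pics/w19.png",I)
cv2.imwrite("pics/w19b.png",cv2.resize(I[50:270,120:420],None,fx=2.6,fy=2.6,interpolation=cv2.INTER_CUBIC))
import pickle;pickle.dump(P,open("w19.pkl","wb"))
```

```text
lin [ 0.0011  0.0193 -0.0008] |0.019| yaw -0.001 (world 0.001) | pos [0.5403 0.096  0.1494] jaw 1.503 ydir [-0.007  0.005 -1.   ] q [ 0.08  0.02  1.68  0.01  1.44 -1.43] t 22.77 F [ 0.2  1.  -3.4] op 0.0157
```

View pics/w19b.png

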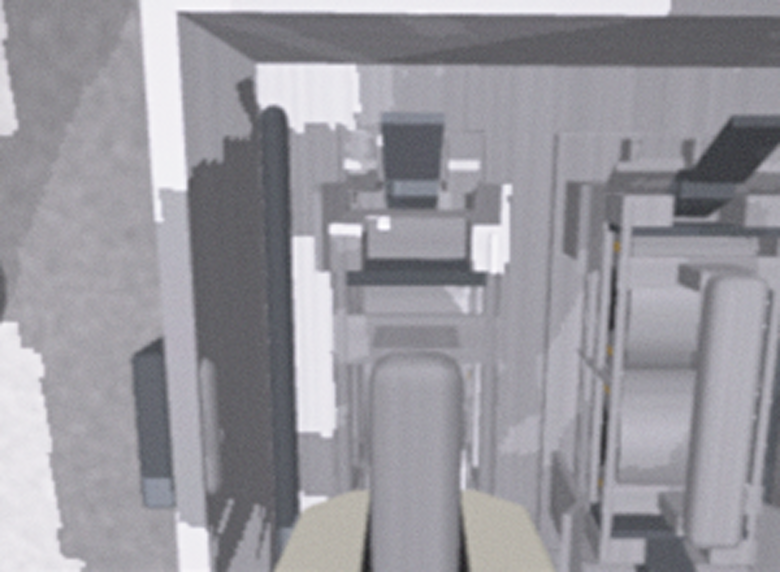

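Aligned: the latch is at x = 412 and the cassette window at 416. The wide cassette's latch can be seen hooked into its window at (695,195). Descending.

Call:
carry_out(increments=[{"linear": [0.001,0.01,-0.001],"yaw": 0},{"linear": [0.001,0.02,-0.001],"yaw": 0},{"linear": [0.001,0.03,-0.001],"yaw": 0},{"linear": [0.001,0.035,-0.001],"yaw": 0},{"linear": [0.001,0.035,-0.001],"yaw": 0}])

```text
t: 23.45
tool_pos: [0.5417, 0.0954, 0.1152]
orientation: [-1.565, 0.057, -0.049]
force: [-0.3, 0.7, -3.2]
opening: 0.015
```

Call:
carry_out(increments=[{"linear": [0,0.006,0],"yaw": 0},{"linear": [0,0.012,0],"yaw": 0},{"linear": [0,0.015,0],"yaw": 0}])

```text
t: 23.82
tool_pos: [0.5417, 0.0955, 0.1003]
orientation: [-1.565, 0.057, -0.049]
force: [-4.7, 0.1, 6.0]
opening: 0.0157
```

Run:
```python
from h import *
go((.5412,.0952,.05),1.504)
```

```text
lin [-0.0002  0.0503 -0.0006] |0.050| yaw -0.000 (world 0.000) | pos [0.5417 0.0955 0.1003] jaw 1.504 ydir [-0.005  0.006 -1.   ] q [ 0.08  0.06  1.73  0.01  1.35 -1.43] t 23.82 F [-4.7  0.1  6. ] op 0.0157
```

Call:
carry_out(increments=[{"linear": [-0.001,0.006,0],"yaw": 0},{"linear": [-0.001,0.012,0],"yaw": 0},{"linear": [-0.001,0.018,0],"yaw": 0},{"linear": [-0.001,0.018,0],"yaw": 0}])

```text
t: 24.32
tool_pos: [0.5406, 0.0957, 0.0819]
orientation: [-1.565, 0.057, -0.049]
force: [-0.3, 1.1, -1.6]
opening: 0.0155
```

Call:
carry_out(increments=[{"linear": [0,0.008,0],"yaw": 0},{"linear": [0,0.016,0],"yaw": 0},{"linear": [0,0.022,0],"yaw": 0},{"linear": [0,0.022,0],"yaw": 0}])

```text
t: 24.82
tool_pos: [0.5391, 0.0957, 0.0581]
orientation: [-1.565, 0.059, -0.046]
force: [-0.4, -0.5, -4.0]
opening: 0.0152
```

Call:
carry_out(increments=[{"linear": [0,0.005,0],"yaw": 0},{"linear": [0,0.01,0],"yaw": 0},{"linear": [0,0.01,0],"yaw": 0}])

```text
t: 25.2
tool_pos: [0.5419, 0.0964, 0.0561]
orientation: [-1.564, 0.054, -0.05]
force: [-26.4, -1.2, 53.1]
opening: 0.0155
```

Hard stop with 53 N, so it's on the floor. I'll release, rise and inspect.

Call:
carry_out(increments=[{"linear": [0,-0.003,0],"yaw": 0},{"linear": [0,-0.003,0],"yaw": 0},{"linear": [0,-0.003,0],"yaw": 0},{"linear": [0,-0.003,0],"yaw": 0},{"linear": [0,-0.04,0],"yaw": 0}], gripper=0.4)

```text
t: 25.82
tool_pos: [0.5385, 0.0958, 0.0922]
orientation: [-1.565, 0.061, -0.044]
force: [-0.3, 0.6, 0.7]
opening: 0.0371
```

Call:
carry_out(increments=[{"linear": [0,-0.05,0],"yaw": 0},{"linear": [0.03,-0.1,0],"yaw": 0},{"linear": [0.07,-0.13,0.02],"yaw": 0},{"linear": [0.09,-0.15,0.04],"yaw": 0},{"linear": [0.09,-0.15,0.04],"yaw": 0}], gripper=0)

```text
t: 26.45
tool_pos: [0.6341, 0.1299, 0.2421]
orientation: [-1.565, 0.059, -0.045]
force: [1.0, -0.4, -0.5]
opening: 0.0005
```

Run:
```python
from h import *
go((.64,.139,.25),1.504)
P=robot.camera_params("wrist")
I=robot.read_camera("wrist");cv2.imwrite("pics/w20.png",I)
cv2.imwrite("pics/w20b.png",cv2.resize(I[60:270,150:430],None,fx=2.8,fy=2.8,interpolation=cv2.INTER_CUBIC))
import pickle;pickle.dump(P,open("w20.pkl","wb"))
S=robot.read_camera("scene");cv2.imwrite("pics/s20.png",cv2.resize(S[205:320,265:395],None,fx=5,fy=5,interpolation=cv2.INTER_CUBIC))
```

```text
lin [ 0.0052 -0.0079  0.0095] |0.013| yaw 0.001 (world -0.001) | pos [0.6341 0.1299 0.2421] jaw 1.505 ydir [-0.009  0.006 -1.   ] q [ 0.12  0.25  1.26  0.01  1.63 -1.39] t 26.45 F [ 1.  -0.4 -0.5] op 0.0005
```

View pics/w20b.png

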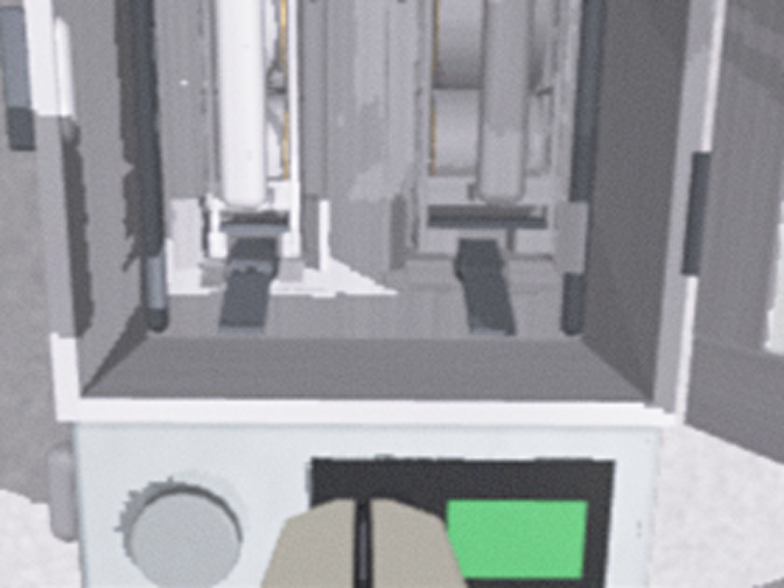

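View pics/s20.png

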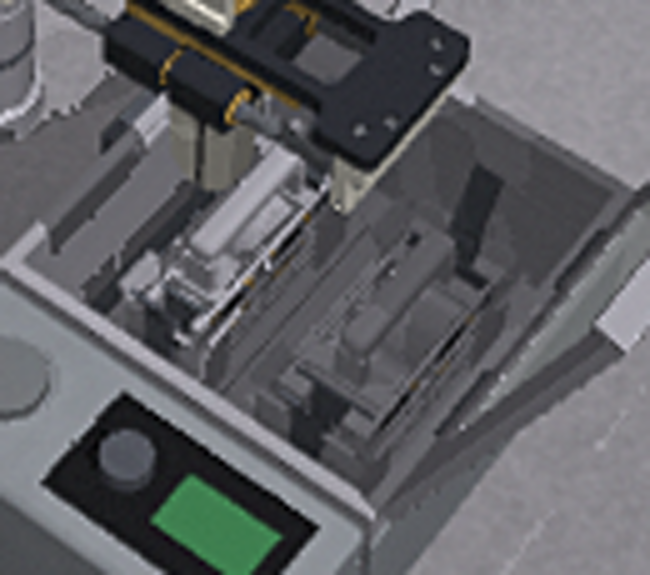

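Both far latches hook into their windows and their tabs line up at row ~330. I'll check the near ends in the full picture.

Run:
```python
from h import *
I=cv2.imread("pics/w20.png")
cv2.imwrite("pics/w20c.png",cv2.resize(I[0:190,150:400],None,fx=3.1,fy=3.1,interpolation=cv2.INTER_CUBIC))
```

```text
(no output)
```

View pics/w20c.png

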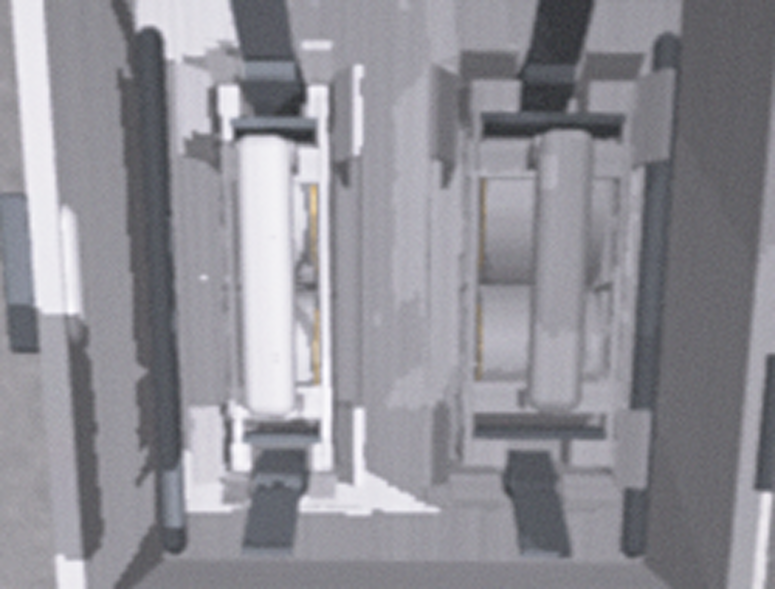

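All four noses overlap their windows, and the two bars span the same rows (about 130–412), so both cassettes are seated. Next is the lid: rise, turn a quarter, and go behind it.

Run:
```python
from h import *
go((.56,.2,.43),-.067); go((.557,.38,.43),-.067)
```

```text
lin [-0.0789 -0.189   0.0672] |0.216| yaw -1.570 (world 1.570) | pos [0.6318 0.1287 0.2398] jaw 1.504 ydir [-0.013  0.005 -1.   ] q [ 0.12  0.25  1.27  0.01  1.63 -1.39] t 26.55 F [-0.8  0.5 -1.2] op 0.0004
lin [-0.0939 -0.188   0.2466] |0.324| yaw -1.570 (world 1.570) | pos [0.6318 0.1287 0.2398] jaw 1.504 ydir [-0.013  0.005 -1.   ] q [ 0.12  0.25  1.27  0.01  1.63 -1.39] t 26.55 F [-0.8  0.5 -1.2] op 0.0004
```

Call:
carry_out(increments=[{"linear": [0,-0.06,0],"yaw": 0.17},{"linear": [-0.01,-0.12,0],"yaw": 0.34},{"linear": [-0.03,-0.17,0.01],"yaw": 0.51},{"linear": [-0.055,-0.19,0.035],"yaw": 0.68},{"linear": [-0.079,-0.19,0.067],"yaw": 0.85}])

```text
t: 27.18
tool_pos: [0.5592, 0.1993, 0.4326]
orientation: [-1.448, 0.73, -0.712]
force: [1.0, 0.2, -0.1]
opening: 0.0006
```

Run:
```python
from h import *
go((.557,.385,.43),-.067)
```

```text
lin [-0.1495  0.0036  0.1101] |0.186| yaw 0.714 (world -0.714) | pos [0.5592 0.1993 0.4326] jaw 0.647 ydir [-0.01   0.005 -1.   ] q [ 0.25  0.16  1.02  0.01  1.97 -0.39] t 27.18 F [ 1.   0.2 -0.1] op 0.0006
```

Call:
carry_out(increments=[{"linear": [-0.037,0.001,0.028],"yaw": 0.17},{"linear": [-0.075,0.002,0.055],"yaw": 0.34},{"linear": [-0.112,0.003,0.083],"yaw": 0.51},{"linear": [-0.15,0.003,0.11],"yaw": 0.68},{"linear": [-0.15,0.003,0.11],"yaw": 0.714}])

```text
t: 27.8
tool_pos: [0.5552, 0.3875, 0.4271]
orientation: [-1.186, 1.271, -1.249]
force: [0.0, -0.6, -0.5]
opening: 0.0004
```

Run:
```python
from h import *
go((.557,.385,.27),-.067)
S=robot.read_camera("scene");T=robot.read_camera("top")
cv2.imwrite("pics/s21.png",cv2.resize(S[100:380,220:560],None,fx=2.3,fy=2.1))
cv2.imwrite("pics/t21.png",cv2.resize(T[20:260,0:300],None,fx=2.5,fy=2.5))
```

```text
lin [0.0026 0.157  0.0044] |0.157| yaw 0.000 (world -0.000) | pos [0.5552 0.3875 0.4271] jaw -0.067 ydir [-0.015  0.003 -1.   ] q [0.53 0.42 0.72 0.01 2.01 0.6 ] t 27.8 F [ 0.  -0.6 -0.5] op 0.0004
```

View pics/s21.png

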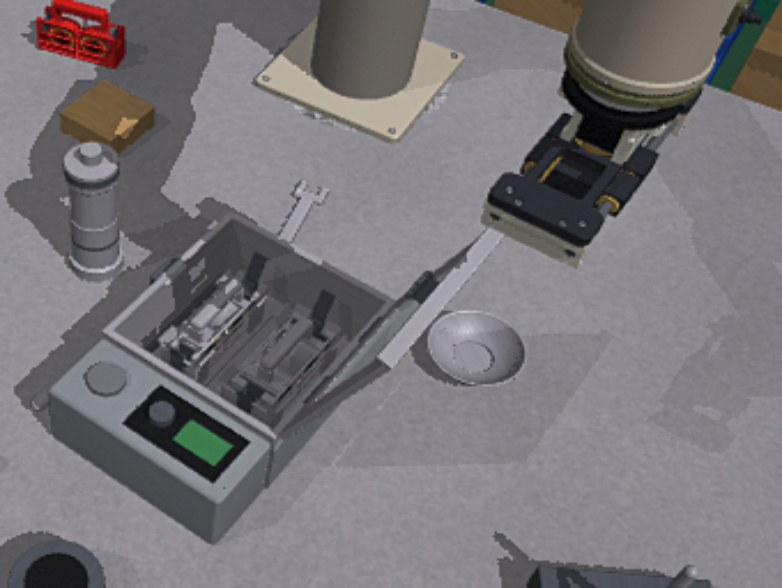

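View pics/t21.png

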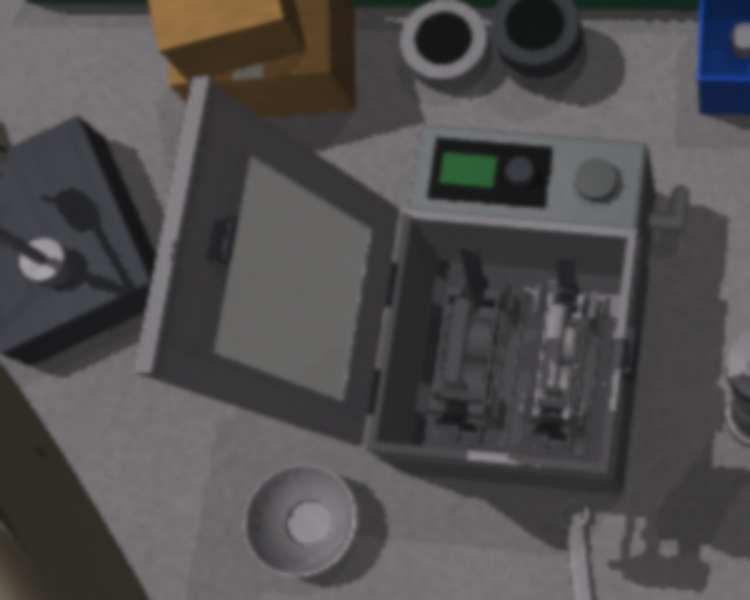

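The way is clear. I'll descend behind the lid.

Call:
carry_out(increments=[{"linear": [0.002,0.06,0],"yaw": 0},{"linear": [0.002,0.12,0],"yaw": 0},{"linear": [0.002,0.155,0],"yaw": 0},{"linear": [0.002,0.155,0],"yaw": 0}])

```text
t: 28.4
tool_pos: [0.5526, 0.3803, 0.2701]
orientation: [-1.191, 1.272, -1.25]
force: [-0.3, -0.5, -0.1]
opening: 0.0007
```

Run:
```python
from h import *
go((.55,.33,.27),-.067)
I=robot.read_camera("wrist");S=robot.read_camera("scene")
cv2.imwrite("pics/w22.png",I)
cv2.imwrite("pics/s22.png",cv2.resize(S[100:380,220:560],None,fx=2.3,fy=2.1))
```

```text
lin [0.0504 0.0001 0.0008] |0.050| yaw 0.000 (world -0.000) | pos [0.5526 0.3803 0.2701] jaw -0.067 ydir [-0.019 -0.001 -1.   ] q [0.52 0.33 1.13 0.01 1.7  0.59] t 28.4 F [-0.3 -0.5 -0.1] op 0.0007
```

View pics/w22.png

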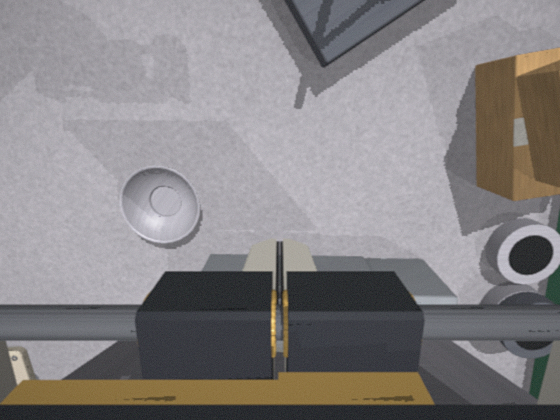

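View pics/s22.png

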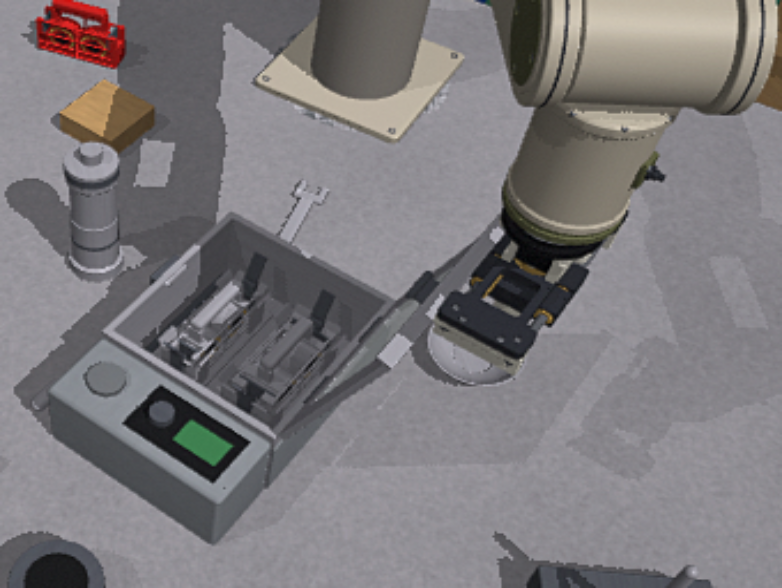

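The finger is behind the lid, so I'll push toward -y.

Call:
carry_out(increments=[{"linear": [0.025,0,0],"yaw": 0},{"linear": [0.045,0,0],"yaw": 0},{"linear": [0.065,0,0],"yaw": 0},{"linear": [0.085,0,0],"yaw": 0},{"linear": [0.1,0,0],"yaw": 0}])

```text
t: 29.12
tool_pos: [0.5487, 0.2817, 0.2776]
orientation: [-1.179, 1.267, -1.251]
force: [0.5, 4.1, 2.1]
opening: 0.0006
```

Run:
```python
from h import *
go((.55,.22,.27),-.067)
S=robot.read_camera("scene")
cv2.imwrite("pics/s23.png",cv2.resize(S[100:380,220:560],None,fx=2.3,fy=2.1))
```

```text
lin [0.0615 0.0073 0.0054] |0.062| yaw 0.000 (world -0.000) | pos [0.5487 0.2817 0.2776] jaw -0.067 ydir [-0.008  0.005 -1.   ] q [0.39 0.16 1.3  0.01 1.68 0.45] t 29.12 F [0.5 4.1 2.1] op 0.0006
```

View pics/s23.png

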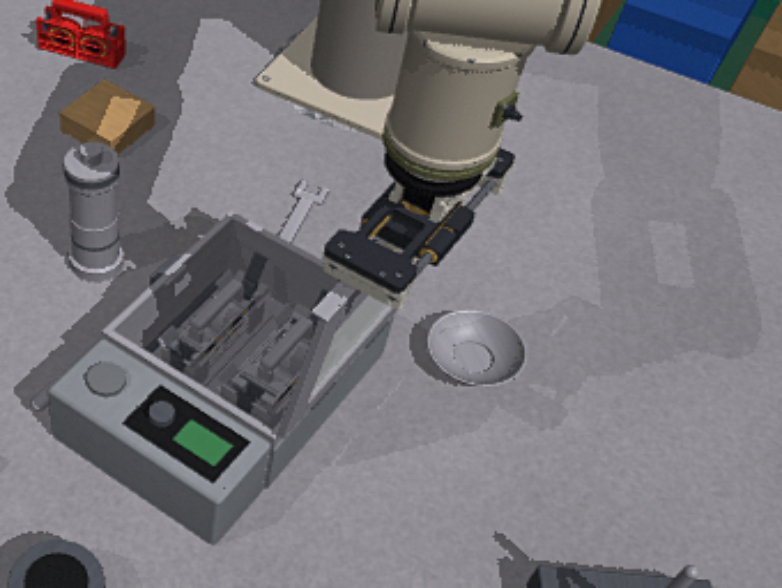

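Call:
carry_out(increments=[{"linear": [0.025,0,0.001],"yaw": 0},{"linear": [0.05,0,0.002],"yaw": 0},{"linear": [0.075,0,0.003],"yaw": 0},{"linear": [0.1,0,0.004],"yaw": 0},{"linear": [0.12,0,0.005],"yaw": 0}])

```text
t: 29.8
tool_pos: [0.5451, 0.1589, 0.2761]
orientation: [-1.182, 1.269, -1.252]
force: [0.9, 1.9, 0.6]
opening: 0.0005
```

Run:
```python
from h import *
go((.54,.12,.25),-.067)
S=robot.read_camera("scene")
cv2.imwrite("pics/s24.png",cv2.resize(S[100:380,220:560],None,fx=2.3,fy=2.1))
```

```text
lin [ 0.0392  0.026  -0.0022] |0.047| yaw -0.001 (world 0.001) | pos [0.5451 0.1589 0.2761] jaw -0.068 ydir [-0.01   0.004 -1.   ] q [0.19 0.03 1.44 0.01 1.67 0.26] t 29.8 F [0.9 1.9 0.6] op 0.0005
```

View pics/s24.png

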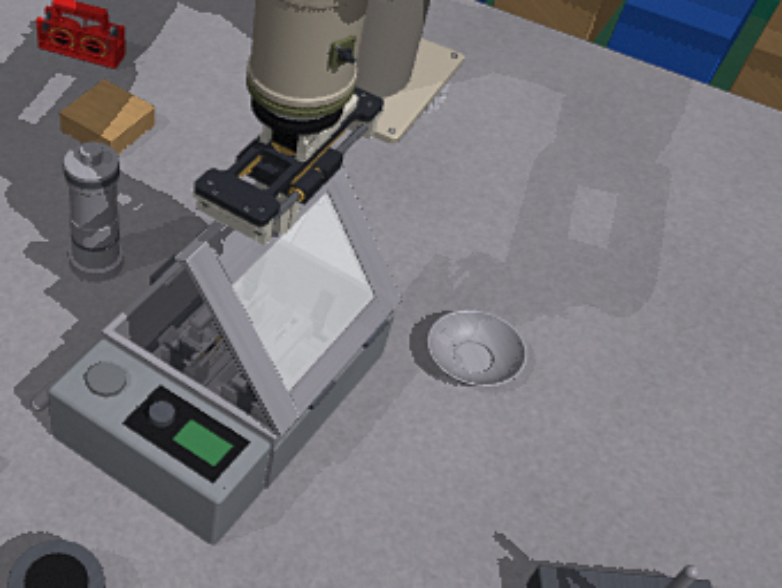

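It's working. Next I'll follow the arc down.

Call:
carry_out(increments=[{"linear": [0.022,0.012,0],"yaw": 0},{"linear": [0.04,0.028,0],"yaw": 0},{"linear": [0.058,0.047,0],"yaw": 0},{"linear": [0.074,0.068,0],"yaw": 0},{"linear": [0.086,0.09,0],"yaw": 0}])

```text
t: 30.48
tool_pos: [0.5387, 0.0701, 0.1859]
orientation: [-1.181, 1.268, -1.255]
force: [0.7, 0.9, 1.2]
opening: 0.0004
```

Call:
carry_out(increments=[{"linear": [0.006,0.015,0],"yaw": 0},{"linear": [0.012,0.03,0],"yaw": 0},{"linear": [0.018,0.045,0],"yaw": 0}])

```text
t: 30.85
tool_pos: [0.5372, 0.0522, 0.1403]
orientation: [-1.181, 1.268, -1.255]
force: [-0.5, 1.2, 1.0]
opening: 0.0003
```

Run:
```python
from h import *
go((.54,.05,.11),-.067)
I=robot.read_camera("wrist");cv2.imwrite("pics/w25.png",I)
S=robot.read_camera("scene")
cv2.imwrite("pics/s25.png",cv2.resize(S[100:380,220:560],None,fx=2.3,fy=2.1))
```

```text
lin [0.002  0.0303 0.0032] |0.031| yaw -0.003 (world 0.003) | pos [0.5372 0.0522 0.1403] jaw -0.070 ydir [-0.009  0.001 -1.   ] q [0.   0.01 1.72 0.   1.43 0.07] t 30.85 F [-0.5  1.2  1. ] op 0.0003
```

View pics/s25.png

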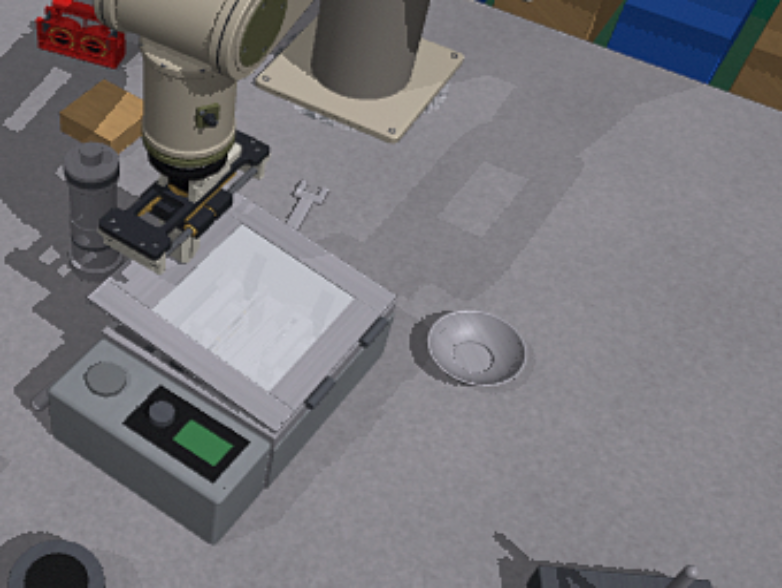

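It's nearly shut. I'll press down near the free edge.

Call:
carry_out(increments=[{"linear": [0.008,0.008,0],"yaw": 0},{"linear": [0.014,0.016,0],"yaw": 0},{"linear": [0.018,0.024,0],"yaw": 0},{"linear": [0.018,0.024,0],"yaw": 0}])

```text
t: 31.45
tool_pos: [0.5341, 0.0335, 0.1143]
orientation: [-1.184, 1.271, -1.255]
force: [0.2, -0.9, -0.4]
opening: 0.0004
```

Call:
carry_out(increments=[{"linear": [0,0.005,0],"yaw": 0},{"linear": [0,0.01,0],"yaw": 0},{"linear": [0,0.01,0],"yaw": 0}])

```text
t: 31.82
tool_pos: [0.5343, 0.0333, 0.1061]
orientation: [-1.184, 1.27, -1.255]
force: [-7.2, -1.0, 16.4]
opening: 0.0006
```

Call:
carry_out(increments=[{"linear": [0,0.003,0],"yaw": 0},{"linear": [0,0.004,0],"yaw": 0},{"linear": [0,0.004,0],"yaw": 0}])

```text
t: 32.2
tool_pos: [0.5344, 0.0332, 0.1059]
orientation: [-1.184, 1.269, -1.256]
force: [-17.3, -0.2, 33.1]
opening: 0.0006
```

Run:
```python
from h import *
go((.54,.05,.11),-.067)
S=robot.read_camera("scene")
cv2.imwrite("pics/s26.png",cv2.resize(S[190:360,230:400],None,fx=3.5,fy=3.5,interpolation=cv2.INTER_CUBIC))
```

```text
lin [-0.0171 -0.0042  0.0043] |0.018| yaw -0.003 (world 0.003) | pos [0.5344 0.0332 0.1059] jaw -0.070 ydir [-0.011 -0.    -1.   ] q [-0.03  0.03  1.76 -0.    1.36  0.04] t 32.2 F [-17.3  -0.2  33.1] op 0.0006
```

View pics/s26.png

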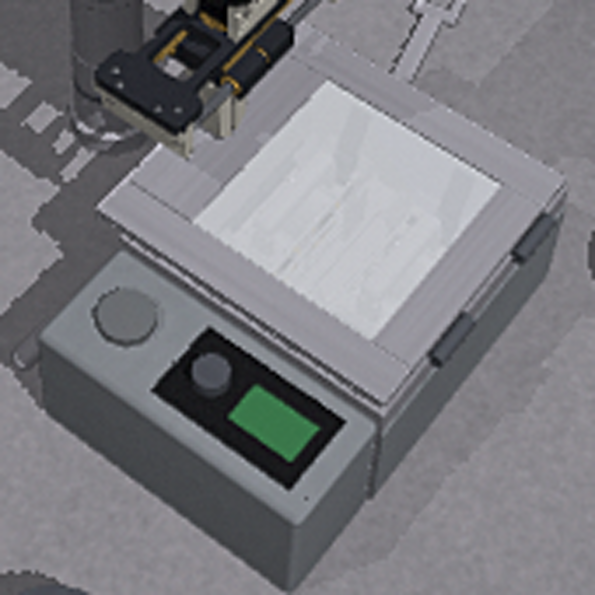

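33 N with no more travel. I'll back off and measure the lid.

Call:
carry_out(increments=[{"linear": [0,-0.02,0],"yaw": 0},{"linear": [0.0,-0.08,0],"yaw": 0},{"linear": [-0.04,-0.14,0.0],"yaw": 0},{"linear": [-0.1,-0.19,0.0],"yaw": 0},{"linear": [-0.15,-0.2,0],"yaw": 0}])

```text
t: 32.88
tool_pos: [0.5475, 0.1735, 0.3046]
orientation: [-1.179, 1.268, -1.259]
force: [0.5, -0.3, -0.0]
opening: 0.001
```

Run:
```python
from h import *
S=robot.read_camera("scene");T=robot.read_camera("top")
cv2.imwrite("pics/s27.png",cv2.resize(S[190:360,230:400],None,fx=3.5,fy=3.5,interpolation=cv2.INTER_CUBIC))
cv2.imwrite("pics/t27.png",cv2.resize(T[70:230,130:280],None,fx=3.7,fy=3.7,interpolation=cv2.INTER_CUBIC))
th=-.067;R=np.array([[np.cos(th),-np.sin(th)],[np.sin(th),np.cos(th)]]);ce=np.array([.5411,.1393])
W=lambda x,y,z:np.append(ce+R@[x,y],z)
for a in(0,.05):
  for x in(.111,-.111):
    y=.108-.24*np.cos(a)+.008*-np.sin(a)*-1;z=.122+.24*np.sin(a)+.008*np.cos(a)
    X=W(x,y,z);print(a,x,"scene",(3.5*(proj(X,"scene")-[230,190])).round(1),"top",(3.7*(proj(X,"top")-[130,70])).round(1))
for x in(.111,-.111): X=W(x,.108,.13);print("hinge",x,(3.5*(proj(X,"scene")-[230,190])).round(1),(3.7*(proj(X,"top")-[130,70])).round(1))
```

```text
0 0.111 scene [ 91.  209.1] top [496.9 151. ]
0 -0.111 scene [283.7  12.3] top [458.6 509.8]
0.05 0.111 scene [ 91.2 199.5] top [494.4 143.3]
0.05 -0.111 scene [285.1   2.2] top [455.5 506.1]
hinge 0.111 [385.5 406.1] [107.8 120.1]
hinge -0.111 [566.6 177.1] [ 54.  474.3]
```

View pics/s27.png

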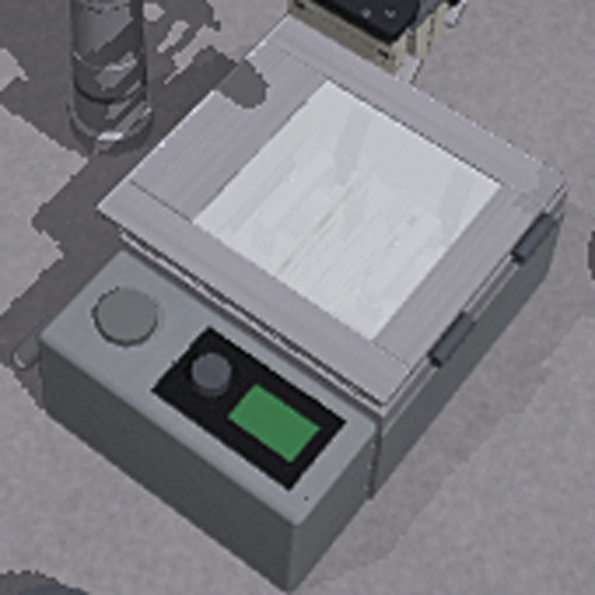

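View pics/t27.png

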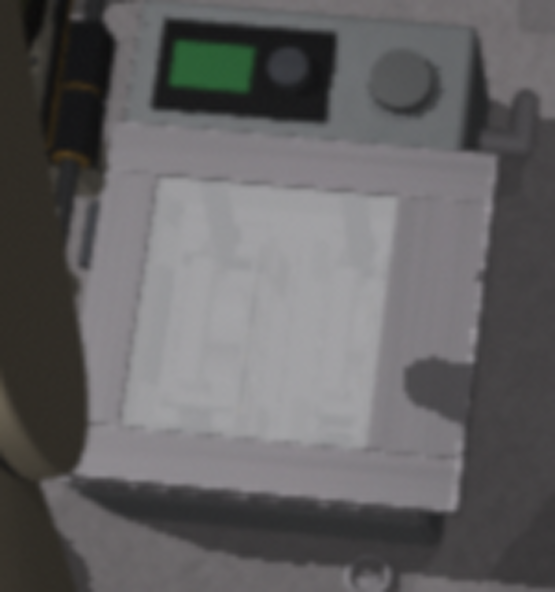

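The lid's free-edge corners, (97,208) and (285,12), match the prediction for shut, (91,209) and (284,12). For 0.05 rad open they would be about 10 px higher. One last look over the bench.

Run:
```python
from h import *
S=robot.read_camera("scene");cv2.imwrite("pics/s28.png",S)
A=cv2.imread("pics/scene0.png")
for n,(x0,y0,x1,y1) in dict(sleeve=(248,165,274,232),spacer=(142,172,178,202),bottle=(150,112,182,172),bowl=(405,246,450,285),red=(230,95,278,135)).items():
    t=A[y0:y1,x0:x1];w=S[y0-12:y1+12,x0-12:x1+12]
    _,v,_,l=cv2.minMaxLoc(cv2.matchTemplate(w,t,cv2.TM_CCOEFF_NORMED));print(n,l[0]-12,l[1]-12,round(v,2))
```

```text
sleeve 0 0 0.7
spacer 0 0 1.0
bottle 0 0 1.0
bowl 0 0 0.89
red 0 0 0.88
```

View pics/s28.png

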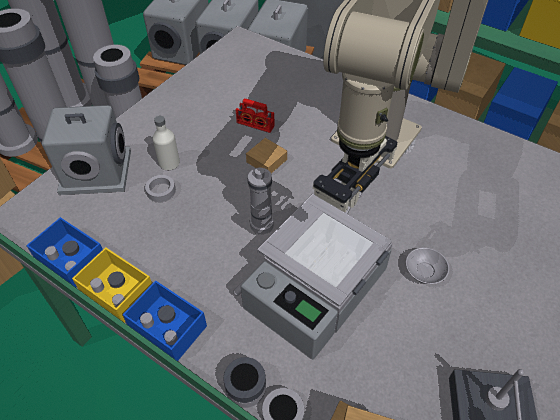

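The lid is flat shut, and none of the bystanders has moved (0 px shift). The gripper is clear, so I'm handing in.

```bash
python3 -c "
from h import *
print(robot.read_state()['t'],robot.close_job())"
```

```text
the job is handed in; nothing more can be done
33.025 None
```

I loaded the wide cassette into the wide slot (hinge side) and the narrow one into the narrow slot. I pressed both down to a hard stop, pushed the lid shut, and handed the job in at 33.0 s.

**Last checks:**
- **Cassettes:** In the last look before closing, all four latch noses were over their window sills. The tabs were in their starting positions and both bars were level and alike.
- **Lid:** Its edge corners fit 0 rad to within about 6 px, mostly sideways. It stayed shut after I pressed with 33 N and backed off. I had no direct reading of the click.
- **Bench:** The sleeve, ring, bottle, bowl and red look-alike show 0 px shift.

**What went wrong or disagreed:**
- **Finger length:** The first grasp closed on air. The fingertips are about 20–30 mm shorter than the stated tool frame suggests (my estimates varied from 19 to 30 mm), so I gripped lower.
- **Slot floor height:** My estimates differed by about 5 mm (0.007 against 0.0125 m), so I judged seating by the hard stops and the latches.
- **Wide cassette:** It slid the last stretch into its slot by itself after I let go. Pressing it afterwards with 45 N didn't move it further.
- **Press forces:** The hard-stop presses read about 45–53 N at the wrist through the fingers. Each also showed 17–26 N sideways, which I put down to friction.

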